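# Strip the casting frame and set it for one slab

### The job

Make the casting frame on the marver ready for one large slab: pull every divider plate up out of its grooves (spring balls hold them, so it takes a firm tug) and put them all on the pale pressing board, clear of its edges, standing or lying. Lay the steel rest bar across the two saddles at the end of the frame, sitting down in both of them and roughly centred, and turn the knurled knob until the fence's pointer stands exactly opposite the nose of the brass rider, without shifting the rider. Leave the two glass tumblers where they stand.

Things in the scene. Friction and masses are not known exactly. Their poses are not given: they have to be found in the camera images.
- frame: steel casting frame fixed on the marver: base plate 282x256x6 mm, two rails, tops 50 mm up. Origin on the marver midway between the rails; x along the rails from the saddle end (-150 mm) to the fence end (+128 mm), y towards the knob's side, z up. Rails: inner faces y = +-58 mm, outer +-84 mm. Four pairs of upright grooves, 14 mm wide, 8 mm deep, at x = -72, -28, 16, 60 mm hold the dividers.
- saddle_mid (a point): midpoint between the two saddles' seats, in the seating plane 58 mm above the marver; axes as the frame's. Saddles: on the rails at frame x = -126 mm, y = +-71 mm, each 26 mm wide in y. Their channels run along the frame's y and are 31 mm wide for the 25 mm bar; the lips stand 10 mm above the seat and flare outward up to 18 mm.
- pointer_tip (a point): tip of the dark steel pointer on the fence, on the frame's -y side, 54 mm up; axes as the frame's. The fence is a cross plate under a head bar (top 63 mm up), driven by the knob through rack and pinion: 1 rad clockwise from above moves it 16 mm towards frame -x. It starts at frame x = 108 mm, stays where it is left, and is blocked by dividers in its way.
- rider_tip (a point): nose of the brass rider (16x10x16 mm) marking the wanted fence position on the graduated strip beside the rail on the frame's -y side; it faces the pointer's line of travel across a 4 mm gap. Axes as the frame's. It stands 36 to 66 mm towards frame -x from the pointer's start and is clamped stiffly.
- knob (a joint): turn of the knob, rad: 0 at the start, growing clockwise seen from above, at most 5; 16 mm of fence travel per rad
- knob_grip (a point): point on the knob's upright axis at gripping height, 95 mm above the marver, at frame x = 30, y = 114 mm. The knob is round and knurled, 48 mm across, from 78 to 105 mm above the marver, over a grey housing 50 mm high and a rack whose top is 63 mm up. It takes about 0.1 N m and stays put; it can be gripped at any angle and turned in several goes.
- rest_bar: flat dark steel bar 25 x 240 x 8 mm with a grip tab standing on its middle, 40 mm long (y), 12 mm thick (x), up to 41 mm above its underside; 0.35 kg, lying loose on the wooden side table. Origin at the middle of its underside; x across it, y along its length, z up
- board: pale pressing board 220 x 340 x 16 mm on the side table, fixed. Origin at the middle of its underside, its top at z = 16 mm; x along the 220 mm side, y along the 340 mm side. Between it and the frame a blowpipe lies on rests along world x at y = -0.125 m, up to 85 mm high; behind the frame, from about x = 0.68 m on, stands a tool chest 0.22 m high
- tumbler_a: finished greenish glass tumbler, 64 mm across, 90 mm high, standing loose on the side table; to be left alone. Origin at the middle of its underside
- tumbler_b: finished small amber glass tumbler, 56 mm across, 75 mm high, standing loose on the side table; to be left alone. Origin at the middle of its underside
- divider_1: graphite divider, starts in the grooves at frame x = -72 mm, or absent (None). Origin: middle of its underside; x through its thickness, 12 mm; y along its length, 130 mm; z up: plate 44 mm, then a grip tab 40 mm long (y), 12 mm thick, from 44 to 72 mm. About 0.18 kg. Seated, its underside is 6 mm and its tab 50 to 78 mm above the marver.
- divider_1_mid (a point): middle of that divider's plate, 22 mm above its origin along its own z. A sprung ball in each groove snaps into a notch in each end of every divider: about 10 to 20 N straight up frees one; past the first 15 mm it slides easily, and it is clear of the rails after 46 mm. It stands on its own on a flat place.
- divider_2: graphite divider, starts in the grooves at frame x = -28 mm, or absent (None). Origin: middle of its underside; x through its thickness, 12 mm; y along its length, 130 mm; z up: plate 44 mm, then a grip tab 40 mm long (y), 12 mm thick, from 44 to 72 mm. About 0.18 kg. Seated, its underside is 6 mm and its tab 50 to 78 mm above the marver.
- divider_2_mid (a point): middle of that divider's plate, 22 mm above its origin along its own z
- divider_3: graphite divider, starts in the grooves at frame x = 16 mm, or absent (None). Origin: middle of its underside; x through its thickness, 12 mm; y along its length, 130 mm; z up: plate 44 mm, then a grip tab 40 mm long (y), 12 mm thick, from 44 to 72 mm. About 0.18 kg. Seated, its underside is 6 mm and its tab 50 to 78 mm above the marver.
- divider_3_mid (a point): middle of that divider's plate, 22 mm above its origin along its own z
- divider_4: graphite divider, starts in the grooves at frame x = 60 mm, or absent (None). Origin: middle of its underside; x through its thickness, 12 mm; y along its length, 130 mm; z up: plate 44 mm, then a grip tab 40 mm long (y), 12 mm thick, from 44 to 72 mm. About 0.18 kg. Seated, its underside is 6 mm and its tab 50 to 78 mm above the marver.
- divider_4_mid (a point): middle of that divider's plate, 22 mm above its origin along its own z
Mind the look-alikes: they are no part of the job. Leave any purple look-alike of the divider_1 alone.

How it is judged:
By the outcome, as a careful person would: the job done as asked, in the order asked, and still so for the second after the job is handed in, with the robot touching nothing.
Of divider_1, divider_2, divider_3, divider_4 only 2 to 4 are there at a start; the rules pass over those that are not, and their reading is None.
At some moment in a run one of rest_bar may be knocked a few centimetres aside while the robot is not near it.
Once in a run the grip may slacken for a moment while it holds something.
It also fails if it takes over 210 s, if anything falls off the work surface, if the arm or the gripper's body presses on something with over 40 N, if the wrist force passes 120 N, or if a joint passes its speed limit or range.

### The arm

A 6-joint arm with a two-finger parallel gripper is mounted at the origin on a cart in front of the work surface, level with it; the furniture and walls round the work are solid. World frame = base frame: x ahead of the robot, y to its left, z up, the work surface at z = 0. Lengths are in m, angles in degrees, forces in N, time in s.
With the tool pointing down it reaches from about 0.35 to 0.875 m from the base axis. Payload 4.2 kg.
Tool frame: the origin (TCP) lies on the centre line of the jaws, within the pads' length; the fingertips stand 11 mm ahead of it and the grasp point (between the pads) lies 8 mm behind it; z points along the fingers, y is the line along which they close (so a half turn about z gives the same grasp; the last joint's range is limited). The gripper opens to 87 mm and grips with 3 to 60 N. Pads are 19 mm wide; open, the fingers measure 117 mm over their backs; the gripper's body (75 mm by 190 mm) begins 51 mm behind the grasp point.
Start: joints at [79.217, 22.042, 0.453, 0, -68.411, -14.817], TCP at [0.27, 0.564, 0.234] pointing down, gripper open.
Joint ranges: [-179.83, 179.83], [-69.29, 118.12], [-61.27, 80.66], [-181.25, 117.63], [-171.15, -9.14], [-177.46, 177.46]. Speed limits (degrees/s): [159.86, 159.86, 180, 180, 180, 180].

### API

Orientations are given as a 3x3 rotation matrix whose columns are the frame's x, y, z axes.
In Python, from station import r gives the robot as it stands.
- The arm moves only by the tool servo_tool, never from a script. Its argument "commands" is a list that holds one entry, the list of rows, each a list of 7 numbers: the closure, from 0 (fully open) to 1 (shut), then the shift along the tool's x, y, z in mm, then the turn, a rotation vector about the tool's x, y, z in rad. In form: [[[claw, x, y, z, ax, ay, az], ...]]. A call has exactly 5 rows; each row is the pose to reach, as a shift and turn from the pose commanded when the call began, along the tool's axes at that moment; what a row does not reach only later rows make up. A row lasts 1/10 s, in which the tool goes at most 50 mm and 8.59 degrees, less where a joint would pass 70% of its speed; a pose out of reach is approached as far as the arm can. A call with a gripper value outside its range is refused whole. The fingers move at their own pace and stop on an object; the grip force is fixed at half the most. Time passes only in rows, so rows that repeat a pose let the fingers close, or fill a call up. It gives the time, the measured TCP pose, the force, the opening and the grip force at its end, in the units of the state.
- r.sense(): the state, without advancing time (a new reading comes with each control period).
- r.capture(name): name is "scene" or "side" or "wrist"; returns a dict with "pixels" (480x640x3 uint8, red, green, blue), "camera_matrix" (3x3 intrinsics, pixels), "R" (3x3) and "t" (3): a world point X has camera coordinates R X + t. Camera axes: x right, y down, z forward; pixel columns grow to the right and rows downward; lengths in m; the calibration is good to about 2 mm. A picture is of the moment at which its call begins. There is no depth.
- r.finish_job(): hands the job in; it is judged then, once.
The state is a dict: "time_s": time; "joints": joint angles; "joint_velocities": joint speeds; "effort": joint torques, N m; "tcp_pos": TCP position; "ee_rot": TCP orientation; "wrist_force": force on the tool from outside, world axes, zero at the start; "moment": the same for the moment, N m; "gripper_width": opening from 0.0 (shut) to 1.0 (fully open); "gripper_force": force on a finger pad.
Only numpy, scipy, OpenCV 4.12 (cv2) and the standard library are available. Lean on these libraries where they do the work, as an engineer would, in place of code of your own. Each camera call takes 0.05 s, during which the arm holds its last target. There are 200 camera calls.

## Working session

There is one attempt and no reset: what is moved stays moved. The work goes in short steps, Python scripts to look and compute and a tool call to move; the robot and the scene stay as the last step left them, time stands still between calls to the robot, and variables do not carry over. Pictures are saved under pics/ and viewed, at most 14 in all, crops included, and the job is handed in when it is done.

Besides the shell and the picture viewer there is one more tool, called after "Emit:" by a JSON object that holds its "api" and its "payload". servo_tool: Moves the arm, as the interface text tells. Its arguments: {"type":"object","properties":{"commands":{"type":"array","items":{"type":"array","items":{"type":"array","items":{"type":"number"}}}}},"required":["commands"]}

```bash
ls; mkdir -p pics; cat > h.py <<'E'
import numpy as np, cv2
from station import r
def snap(cam,name):
    c=r.capture(cam); np.savez(f'pics/{name}.npz',**{k:np.array(v) for k,v in c.items()})
    cv2.imwrite(f'pics/{name}.png',c['pixels'][:,:,::-1]); return c
def load(name): return dict(np.load(f'pics/{name}.npz'))
def unproj(c,uv,z):
    K,R,t=c['camera_matrix'],c['R'],c['t']; o=-R.T@t
    d=R.T@np.linalg.solve(K,[uv[0],uv[1],1]); return o+d*(z-o[2])/d[2]
def proj(c,X):
    p=c['camera_matrix']@(c['R']@np.asarray(X,float)+c['t']); return p[:2]/p[2]
E
python3 - <<'E'
from h import *
a=snap('scene','s0');b=snap('side','d0')
for c in(a,b): print(-c['R'].T@c['t'])
s=r.sense();print(s['tcp_pos'],s['ee_rot'],s['gripper_width'],s['time_s'])
E
```

```text
pics
[-0.43821632 -1.31901713  1.05911263]
[0.43904263 1.21022527 0.99899063]
[0.2698113  0.56317549 0.23259766] [[ 9.01779662e-01 -4.32195377e-01 -7.72949652e-04]
 [-4.32196063e-01 -9.01777937e-01 -1.76529668e-03]
 [ 6.59241230e-05  1.92597444e-03 -9.99998143e-01]] 0.9990766140813884 0.1
```

View pics/s0.png

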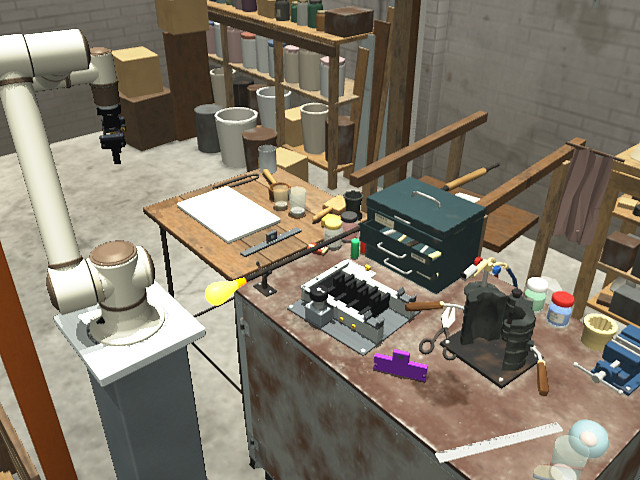

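View pics/d0.png

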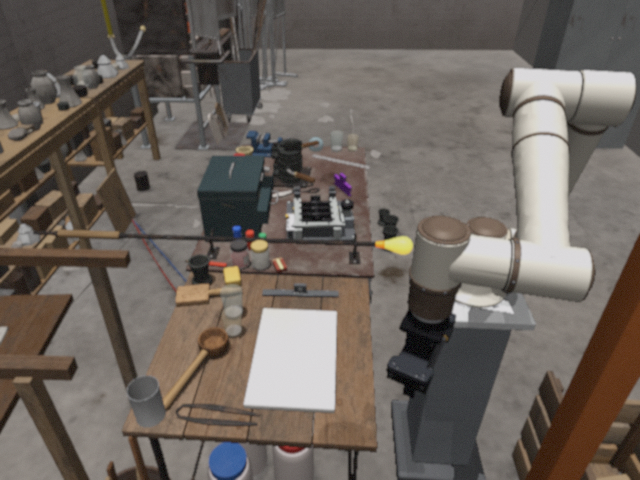

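Scene: frame at about (350,305), knob at (319,297), purple look-alike at (400,365), board at (228,213), rest bar at (270,242). Side: board at (293,357), bar at (300,292), tumblers at (232,312) and (234,329).

```bash
python3 - <<'E'
from h import *
a=load('s0');b=load('d0')
for n,uv,z in[('knob',(319,291),.105),('plate corner L',(289,308),.006),('plate near',(362,352),.006),('bar',(270,242),.008),('purple',(400,365),.02)]: print(n,unproj(a,uv,z).round(3))
for n,uv,z in[('b1',(263,308),.016),('b2',(338,310),.016),('b3',(336,409),.016),('b4',(247,403),.016),('bar1',(263,293),.008),('bar2',(340,294),.008),('knob',(347,202),.105),('ta',(232,312),0.02),('tb',(234,333),0)]: print(n,unproj(b,uv,z).round(3))
I=cv2.resize(a['pixels'][255:375,270:450,::-1],None,fx=4.4,fy=4.4,interpolation=cv2.INTER_CUBIC)
cv2.imwrite('pics/c1.png',I)
w=snap('wrist','w0'); R=r.sense(); print(w['camera_matrix'],(w['R']@R['ee_rot']).round(3),(w['R']@R['tcp_pos']+w['t']).round(4))
E
```

```text
knob [ 0.4   -0.341  0.105]
plate corner L [ 0.37  -0.246  0.006]
plate near [ 0.401 -0.509  0.006]
bar [0.538 0.07  0.008]
purple [ 0.428 -0.614  0.02 ]
b1 [0.65  0.161 0.016]
b2 [0.425 0.155 0.016]
b3 [0.425 0.498 0.016]
b4 [0.64  0.496 0.016]
bar1 [0.662 0.084 0.008]
bar2 [0.42  0.073 0.008]
knob [ 0.402 -0.334  0.105]
ta [0.739 0.188 0.02 ]
tb [ 0.722  0.253 -0.   ]
[[403.71786931   0.         314.41058286]
 [  0.         403.71786931 233.68864296]
 [  0.           0.           1.        ]] [[-0.001  1.     0.001]
 [-0.955 -0.    -0.297]
 [-0.297 -0.001  0.955]] [-0.0006  0.0334  0.1694]
```

View pics/c1.png

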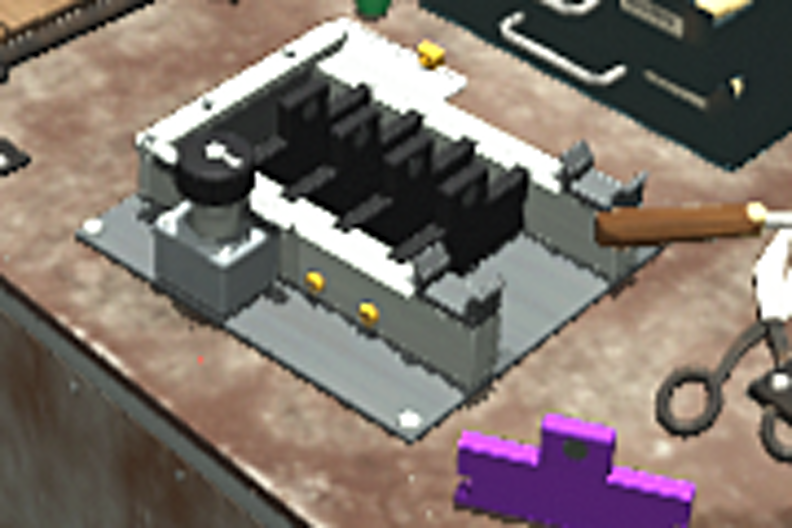

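Emit:
{"api": "servo_tool", "payload": {"commands": [[[0,35,15,-22,0,0,-0.09],[0,70,30,-44,0,0,-0.18],[0,105,45,-66,0,0,-0.27],[0,140,60,-88,0,0,-0.36],[0,175,75,-110,0,0,-0.447]]]}}

```text
time_s: 0.65
tcp_pos: [0.396, 0.419, 0.3442]
ee_rot: [[1.0, 0.004, -0.0], [0.004, -1.0, -0.0], [-0.0, 0.0, -1.0]]
wrist_force: [0.8, 0.8, 0.1]
gripper_width: 0.998
gripper_force: 0.0
```

Emit:
{"api": "servo_tool", "payload": {"commands": [[[0,21,24,-21,0,0,0],[0,42,48,-42,0,0,0],[0,63,72,-63,0,0,0],[0,84,96,-84,0,0,0],[0,105,120,-107,0,0,0]]]}}

```text
time_s: 1.15
tcp_pos: [0.5009, 0.2992, 0.4509]
ee_rot: [[1.0, 0.0, -0.001], [0.0, -1.0, -0.001], [-0.001, 0.001, -1.0]]
wrist_force: [0.6, -0.1, -0.3]
gripper_width: 1.0
gripper_force: 0.0
```

```bash
python3 - <<'E'
from h import *
w=snap('wrist','w1'); s=r.sense();print(s['tcp_pos'],s['ee_rot'].round(3))
E
```

```text
[0.50426984 0.29644908 0.4554492 ] [[ 1.    -0.004  0.007]
 [-0.004 -1.     0.001]
 [ 0.007 -0.001 -1.   ]]
```

Emit:
{"api": "servo_tool", "payload": {"commands": [[[0,0,48,0,0,0,0],[0,0,96,0,0,0,0],[0,0,144,0,0,0,0],[0,0,192,0,0,0,0],[0,0,240,0,0,0,0]]]}}

```text
time_s: 1.7
tcp_pos: [0.4999, 0.0587, 0.4504]
ee_rot: [[1.0, 0.001, -0.0], [0.001, -1.0, 0.0], [-0.0, -0.0, -1.0]]
wrist_force: [-0.0, -0.3, 0.2]
gripper_width: 0.999
gripper_force: 0.0
```

Emit:
{"api": "servo_tool", "payload": {"commands": [[[0,0,48,8,0,0,0],[0,0,96,16,0,0,0],[0,0,144,24,0,0,0],[0,0,192,32,0,0,0],[0,0,240,40,0,0,0]]]}}

```text
time_s: 2.2
tcp_pos: [0.5, -0.1813, 0.4101]
ee_rot: [[1.0, 0.0, 0.0], [0.0, -1.0, 0.0], [0.0, -0.0, -1.0]]
wrist_force: [0.5, 0.2, -0.3]
gripper_width: 1.001
gripper_force: 0.0
```

Emit:
{"api": "servo_tool", "payload": {"commands": [[[0,0,45,20,0,0,0],[0,0,90,40,0,0,0],[0,0,135,60,0,0,0],[0,0,180,80,0,0,0],[0,0,180,80,0,0,0]]]}}

```text
time_s: 2.7
tcp_pos: [0.4987, -0.3629, 0.3247]
ee_rot: [[1.0, -0.006, -0.008], [-0.006, -1.0, 0.004], [-0.009, -0.004, -1.0]]
wrist_force: [0.2, 0.3, -1.1]
gripper_width: 1.001
gripper_force: 0.0
```

```bash
python3 - <<'E'
from h import *
w=snap('wrist','w2'); s=r.sense();print(s['tcp_pos'],s['ee_rot'].round(3))
E
```

```text
[ 0.49935031 -0.36136177  0.32692125] [[ 1.    -0.004 -0.006]
 [-0.004 -1.     0.003]
 [-0.006 -0.003 -1.   ]]
```

View pics/w2.png

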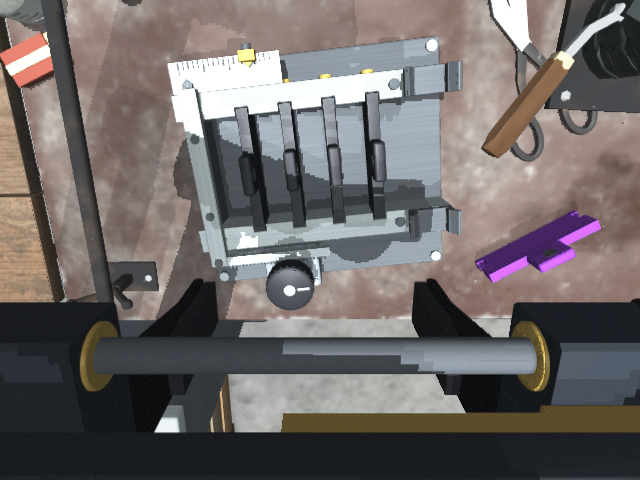

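View pics/w1.png

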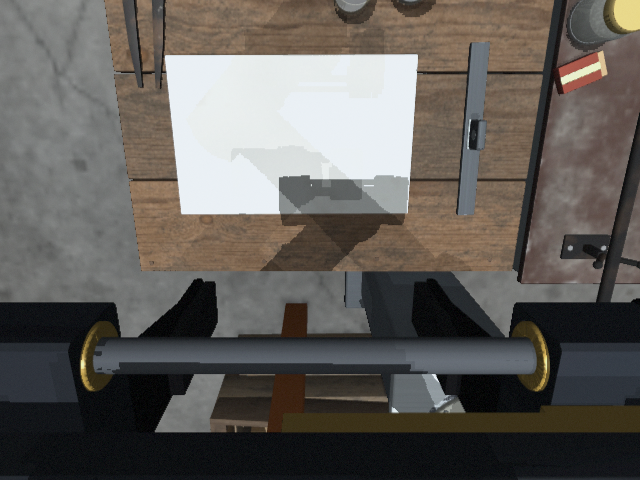

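w2 shows the frame with four dividers: tabs at d4 (248,173), d3 (291,169), d2 (335,162) and d1 (378,160), knob (290,290), rider (246,57). The purple look-alike at (540,245) sits outside the frame. w1 shows a clear board with corners (166,55), (417,55), (407,213), (181,213), and the bar with its tab at (476,134).

```bash
python3 - <<'E'
from h import *
w=load('w2')
cv2.imwrite('pics/c2.png',cv2.resize(w['pixels'][30:320,160:480,::-1],None,fx=2.06,fy=2.06,interpolation=cv2.INTER_CUBIC))
b=load('w1')
for uv in[(166,55),(417,55),(407,213),(181,213)]: print(unproj(b,uv,.016).round(4))
for uv,z in[((480,43),.008),((466,214),.008),((478,123),.041),((478,149),.041)]: print('bar',unproj(b,uv,z).round(4))
E
```

```text
[0.6507 0.4972 0.016 ]
[0.6506 0.1614 0.016 ]
[0.4326 0.16   0.016 ]
[0.4327 0.4986 0.016 ]
bar [0.6663 0.0759 0.008 ]
bar [0.429  0.0683 0.008 ]
bar [0.5636 0.079  0.041 ]
bar [0.5293 0.0749 0.041 ]
```

View pics/c2.png

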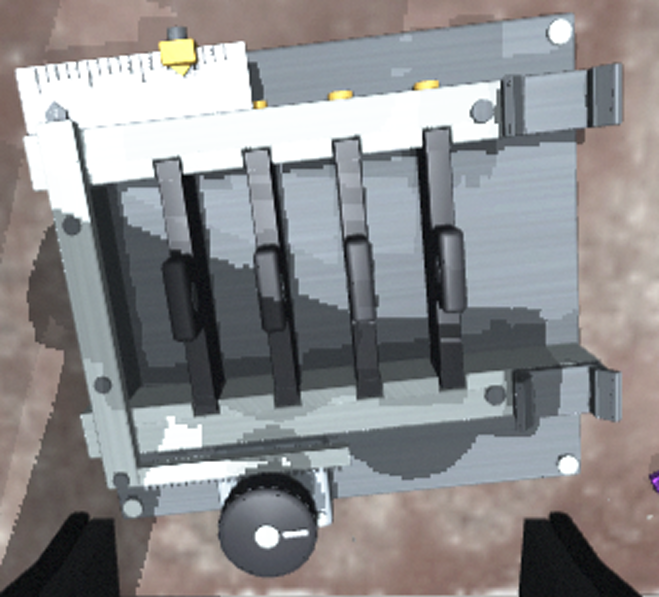

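```bash
python3 - <<'E'
from h import *
from scipy.optimize import least_squares
w=load('w2')
P=[((30,114,105),(267,537)),((-150,-128,6),(573,13)),((-150,128,6),(579,475))]
for x,f,n in[(60,(168,160),(205,412)),(16,(257,150),(289,403)),(-28,(346,139),(370,395)),(-72,(436,130),(453,387))]:
    P+=[((x,-65,50),f),((x,65,50),n)]
X=np.array([p[0] for p in P])/1e3; uv=np.array([p[1] for p in P])/2.06+[160,30]
def T(p,X):
    c,s=np.cos(p[2]),np.sin(p[2]); return np.c_[c*X[:,0]-s*X[:,1]+p[0],s*X[:,0]+c*X[:,1]+p[1],X[:,2]]
f=lambda p:(np.array([proj(w,q) for q in T(p,X)])-uv).ravel()
s=least_squares(f,[.515,-.367,1.6],loss='soft_l1'); p=s.x
print(p,np.degrees(p[2])); print(f(p).reshape(-1,2).round(1))
np.save('frame.npy',p)
for n,q in dict(d1=(-72,0,78),d2=(-28,0,78),d3=(16,0,78),d4=(60,0,78),saddle=(-126,0,58),knob=(30,114,95)).items(): 
    q=T(p,np.array([q])/1e3)[0]; print(n,q.round(4),((proj(w,q)-[160,30])*2.06).round(0))
E
```

```text
[ 0.52053962 -0.35530387  1.66759775] 95.54631278431425
[[ -0.3  -1.2]
 [ -0.2 -13.4]
 [ -0.9  -9. ]
 [  0.1  -0. ]
 [  0.6   0.2]
 [  0.2   0.1]
 [ -0.6   0.7]
 [  0.6   0.7]
 [ -0.1   0.6]
 [  0.9   0.2]
 [ -0.3   0.6]]
d1 [ 0.5275 -0.427   0.078 ] [454. 273.]
d2 [ 0.5232 -0.3832  0.078 ] [361. 282.]
d3 [ 0.519  -0.3394  0.078 ] [270. 292.]
d4 [ 0.5147 -0.2956  0.078 ] [179. 301.]
saddle [ 0.5327 -0.4807  0.058 ] [557. 256.]
knob [ 0.4042 -0.3365  0.095 ] [268. 526.]
```

Emit:
{"api": "servo_tool", "payload": {"commands": [[[0.63,6,14,40,0,0,-0.02],[0.63,12,28,80,0,0,-0.04],[0.63,18,42,120,0,0,-0.06],[0.63,24,56,160,0,0,-0.08],[0.63,27.5,66,190,0,0,-0.097]]]}}

```text
time_s: 3.25
tcp_pos: [0.5284, -0.4246, 0.1386]
ee_rot: [[0.995, 0.099, -0.001], [0.099, -0.995, 0.001], [-0.001, -0.001, -1.0]]
wrist_force: [0.4, 0.6, 0.4]
gripper_width: 0.631
gripper_force: 0.0
```

Emit:
{"api": "servo_tool", "payload": {"commands": [[[0.63,0,0,0,0,0,0],[0.63,0,0,0,0,0,0],[0.63,0,0,0,0,0,0],[0.63,0,0,0,0,0,0],[0.63,0,0,0,0,0,0]]]}}

```text
time_s: 3.75
tcp_pos: [0.5288, -0.4255, 0.1428]
ee_rot: [[0.995, 0.098, 0.003], [0.098, -0.995, -0.002], [0.003, 0.002, -1.0]]
wrist_force: [-0.7, 0.7, -0.5]
gripper_width: 0.37
gripper_force: 0.0
```

```bash
cat >> h.py <<'E'
def togo(*X):
    "shift in tool axes (mm) and yaw error (deg) from the sensed pose to world target"
    s=r.sense(); d=s['ee_rot'].T@(np.array(X)-s['tcp_pos'])*1e3
    return d.round(1), np.degrees(np.arctan2(s['ee_rot'][1,0],s['ee_rot'][0,0])).round(2), s['tcp_pos'].round(4), s['gripper_width'].round(3)
E
python3 - <<'E'
from h import *
w=snap('wrist','w3'); print(togo(.5275,-.427,.06))
cv2.imwrite('pics/c3.png',w['pixels'][:,:,::-1])
E
```

```text
Traceback (most recent call last):
  File "h.py", line 15, in togo
    return d.round(1), np.degrees(np.arctan2(s['ee_rot'][1,0],s['ee_rot'][0,0])).round(2), s['tcp_pos'].round(4), s['gripper_width'].round(3)
                                                                                                                  ^^^^^^^^^^^^^^^^^^^^^^^^
AttributeError: 'float' object has no attribute 'round'
```

```bash
sed -i "s/, s\['gripper_width'\].round(3)/, round(s['gripper_width'],3)/" h.py
python3 - <<'E'
from h import *
print(togo(.5275,-.427,.06)); w=snap('wrist','w4');print(togo(.5275,-.427,.06))
E
```

```text
(array([-1.4,  1.3, 82.3]), np.float64(5.59), array([ 0.5286, -0.4255,  0.1423]), 0.375)
(array([-1.2,  1.3, 81.8]), np.float64(5.58), array([ 0.5284, -0.4255,  0.1418]), 0.371)
```

View pics/w4.png

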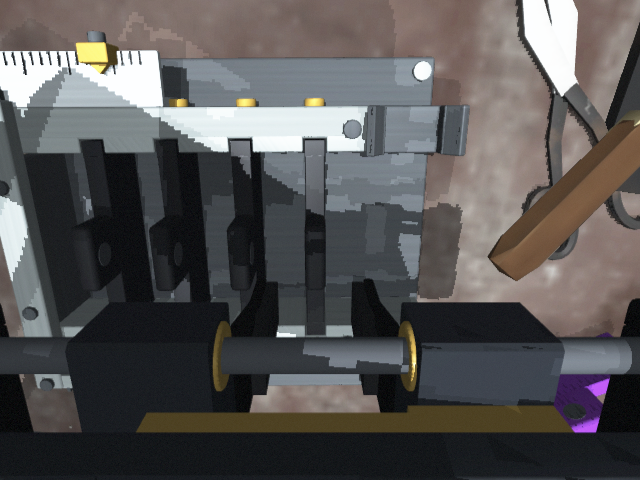

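w4: divider 1's tab at (315,250) lies exactly on the jaw centre line and the fingers straddle it. I'll descend.

Emit:
{"api": "servo_tool", "payload": {"commands": [[[0.63,0,0,20,0,0,0],[0.63,0,0,40,0,0,0],[0.63,0,0,60,0,0,0],[0.63,0,0,75,0,0,0],[0.63,0,0,81,0,0,0]]]}}

```text
time_s: 4.35
tcp_pos: [0.5273, -0.4251, 0.0578]
ee_rot: [[0.995, 0.097, -0.002], [0.097, -0.995, 0.001], [-0.002, -0.002, -1.0]]
wrist_force: [-0.1, 0.2, 0.0]
gripper_width: 0.369
gripper_force: 0.0
```

Emit:
{"api": "servo_tool", "payload": {"commands": [[[1,0,0,0,0,0,0],[1,0,0,0,0,0,0],[1,0,0,0,0,0,0],[1,0,0,0,0,0,0],[1,0,0,0,0,0,0]]]}}

```text
time_s: 4.85
tcp_pos: [0.5287, -0.4259, 0.0607]
ee_rot: [[0.995, 0.097, 0.002], [0.097, -0.995, -0.001], [0.002, 0.001, -1.0]]
wrist_force: [0.5, 1.2, 3.0]
gripper_width: 0.134
gripper_force: 30.0
```

Emit:
{"api": "servo_tool", "payload": {"commands": [[[1,0,0,-4,0,0,0],[1,0,0,-10,0,0,0],[1,0,0,-18,0,0,0],[1,0,0,-26,0,0,0],[1,0,0,-34,0,0,0]]]}}

```text
time_s: 5.35
tcp_pos: [0.528, -0.4256, 0.0949]
ee_rot: [[0.995, 0.097, -0.0], [0.097, -0.995, -0.0], [-0.0, 0.0, -1.0]]
wrist_force: [-1.6, 0.1, -2.2]
gripper_width: 0.137
gripper_force: 30.0
```

Emit:
{"api": "servo_tool", "payload": {"commands": [[[1,0,0,-20,0,0,0],[1,0,0,-50,0,0,0],[1,0,0,-80,0,0,0],[1,0,0,-110,0,0,0],[1,0,0,-130,0,0,0]]]}}

```text
time_s: 5.85
tcp_pos: [0.5285, -0.4259, 0.228]
ee_rot: [[0.995, 0.097, 0.004], [0.097, -0.995, -0.003], [0.004, 0.003, -1.0]]
wrist_force: [1.1, -0.0, -1.4]
gripper_width: 0.133
gripper_force: 30.0
```

Emit:
{"api": "servo_tool", "payload": {"commands": [[[1,3,-25,0,0,0,0],[1,8,-70,0,0,0,0],[1,13,-118,0,0,0,0],[1,18,-166,0,0,0,0],[1,24,-214,0,0,0,0]]]}}

```text
time_s: 6.35
tcp_pos: [0.5306, -0.2085, 0.2251]
ee_rot: [[0.995, 0.097, 0.001], [0.097, -0.995, -0.0], [0.001, 0.0, -1.0]]
wrist_force: [1.2, 0.1, -0.3]
gripper_width: 0.138
gripper_force: 30.0
```

Emit:
{"api": "servo_tool", "payload": {"commands": [[[1,5,-46,0,0,0,0],[1,10,-92,0,0,0,0],[1,15,-138,0,0,0,0],[1,20,-184,0,0,0,0],[1,25,-230,0,0,0,0]]]}}

```text
time_s: 6.85
tcp_pos: [0.5332, 0.0229, 0.2253]
ee_rot: [[0.995, 0.097, 0.002], [0.097, -0.995, 0.001], [0.002, -0.0, -1.0]]
wrist_force: [0.0, -0.8, -1.9]
gripper_width: 0.138
gripper_force: 30.0
```

Emit:
{"api": "servo_tool", "payload": {"commands": [[[1,5,-46,0,0,0,0],[1,10,-92,0,0,0,0],[1,15,-138,0,0,0,0],[1,20,-184,0,0,0,0],[1,25,-230,0,0,0,0]]]}}

```text
time_s: 7.35
tcp_pos: [0.5358, 0.2542, 0.2253]
ee_rot: [[0.995, 0.097, 0.001], [0.097, -0.995, 0.001], [0.001, -0.001, -1.0]]
wrist_force: [1.0, -0.4, -2.0]
gripper_width: 0.137
gripper_force: 30.0
```

Emit:
{"api": "servo_tool", "payload": {"commands": [[[1,5,-45,0,0,0,0],[1,10,-90,0,0,0,0],[1,15,-130,0,0,0,0],[1,20,-162,0,0,0,0],[1,22,-186,0,0,0,0]]]}}

```text
time_s: 7.85
tcp_pos: [0.5396, 0.4418, 0.2246]
ee_rot: [[0.995, 0.098, 0.0], [0.098, -0.995, 0.001], [0.001, -0.001, -1.0]]
wrist_force: [0.2, -0.7, -2.2]
gripper_width: 0.137
gripper_force: 30.0
```

```bash
python3 - <<'E'
from h import *
w=snap('wrist','w5');print(togo(.54,.44,.075))
E
```

```text
(array([ -0.4,   5.3, 149. ]), np.float64(5.78), array([0.5396, 0.445 , 0.224 ]), 0.131)
```

View pics/w5.png

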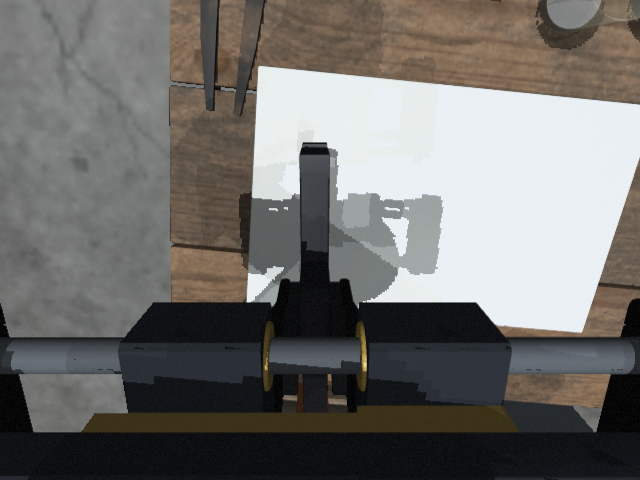

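The divider is held upright over the board, whose left edge is at column 255. I'll lower it.

Emit:
{"api": "servo_tool", "payload": {"commands": [[[1,0,3,35,0,0,0],[1,0,3,75,0,0,0],[1,0,3,110,0,0,0],[1,0,3,130,0,0,0],[1,0,3,138,0,0,0]]]}}

```text
time_s: 8.4
tcp_pos: [0.5393, 0.4353, 0.0836]
ee_rot: [[0.995, 0.097, -0.003], [0.097, -0.995, -0.003], [-0.004, 0.003, -1.0]]
wrist_force: [-0.0, 0.2, -2.2]
gripper_width: 0.135
gripper_force: 30.0
```

Emit:
{"api": "servo_tool", "payload": {"commands": [[[1,0,0,3,0,0,0],[1,0,0,6,0,0,0],[1,0,0,9,0,0,0],[1,0,0,12,0,0,0],[1,0,0,13,0,0,0]]]}}

```text
time_s: 8.9
tcp_pos: [0.5405, 0.4368, 0.0729]
ee_rot: [[0.995, 0.097, 0.0], [0.097, -0.995, 0.001], [0.0, -0.0, -1.0]]
wrist_force: [0.4, -0.3, -1.4]
gripper_width: 0.134
gripper_force: 30.0
```

Emit:
{"api": "servo_tool", "payload": {"commands": [[[1,0,0,1,0,0,0],[1,0,0,2,0,0,0],[1,0,0,2,0,0,0],[0.63,0,0,2,0,0,0],[0.63,0,0,2,0,0,0]]]}}

```text
time_s: 9.4
tcp_pos: [0.5403, 0.4368, 0.0702]
ee_rot: [[0.995, 0.097, -0.0], [0.097, -0.995, 0.0], [-0.0, -0.0, -1.0]]
wrist_force: [-0.1, 1.0, -0.3]
gripper_width: 0.243
gripper_force: 0.0
```

Emit:
{"api": "servo_tool", "payload": {"commands": [[[0.63,0,0,0,0,0,0],[0.63,0,0,0,0,0,0],[0.63,0,0,0,0,0,0],[0.63,0,0,-15,0,0,0],[0.63,0,0,-40,0,0,0]]]}}

```text
time_s: 9.9
tcp_pos: [0.5397, 0.4359, 0.1097]
ee_rot: [[0.995, 0.097, -0.003], [0.097, -0.995, -0.003], [-0.003, 0.003, -1.0]]
wrist_force: [-0.1, -0.4, -0.5]
gripper_width: 0.37
gripper_force: 0.0
```

Emit:
{"api": "servo_tool", "payload": {"commands": [[[0.63,0,0,-40,0,0,0],[0.63,0,0,-85,0,0,0],[0.63,0,0,-110,0,0,0],[0.63,0,20,-110,0,0,0],[0.63,0,50,-110,0,0,0]]]}}

```text
time_s: 10.4
tcp_pos: [0.5455, 0.388, 0.2231]
ee_rot: [[0.995, 0.099, 0.003], [0.099, -0.995, 0.003], [0.003, -0.003, -1.0]]
wrist_force: [-0.6, -0.5, -1.2]
gripper_width: 0.37
gripper_force: 0.0
```

```bash
python3 - <<'E'
from h import *
w=snap('wrist','w6');print(togo(.5232,-.3832,.14), togo(.5275,-.427,.22))
E
```

```text
(array([-94.9, 760.4,  82.9]), np.float64(5.45), array([0.5454, 0.3827, 0.2229]), 0.367) (array([-94.7, 804.4,   2.9]), np.float64(5.45), array([0.5454, 0.3827, 0.2229]), 0.367)
```

Emit:
{"api": "servo_tool", "payload": {"commands": [[[0.63,-5,45,0,0,0,0],[0.63,-11,90,0,0,0,0],[0.63,-17,135,0,0,0,0],[0.63,-23,182,0,0,0,0],[0.63,-29,230,0,0,0,0]]]}}

```text
time_s: 10.95
tcp_pos: [0.5386, 0.1536, 0.222]
ee_rot: [[0.995, 0.098, 0.002], [0.098, -0.995, 0.001], [0.002, -0.001, -1.0]]
wrist_force: [0.7, -0.5, -0.1]
gripper_width: 0.369
gripper_force: 0.0
```

Emit:
{"api": "servo_tool", "payload": {"commands": [[[0.63,-6,46,0,0,0,0],[0.63,-12,92,0,0,0,0],[0.63,-17,138,0,0,0,0],[0.63,-23,184,0,0,0,0],[0.63,-29,230,0,0,0,0]]]}}

```text
time_s: 11.45
tcp_pos: [0.5322, -0.0783, 0.2221]
ee_rot: [[0.995, 0.097, 0.002], [0.097, -0.995, 0.0], [0.002, 0.0, -1.0]]
wrist_force: [-0.1, -0.9, 0.5]
gripper_width: 0.369
gripper_force: 0.0
```

Emit:
{"api": "servo_tool", "payload": {"commands": [[[0.63,-6,46,0,0,0,0],[0.63,-12,92,0,0,0,0],[0.63,-17,138,0,0,0,0],[0.63,-23,184,0,0,0,0],[0.63,-28,220,0,0,0,0]]]}}

```text
time_s: 11.95
tcp_pos: [0.5255, -0.3008, 0.2218]
ee_rot: [[0.995, 0.096, 0.001], [0.096, -0.995, -0.001], [0.001, 0.001, -1.0]]
wrist_force: [-0.2, 0.4, -0.3]
gripper_width: 0.369
gripper_force: 0.0
```

Emit:
{"api": "servo_tool", "payload": {"commands": [[[0.63,-5,40,10,0,0,0],[0.63,-10,70,30,0,0,0],[0.63,-10,83,40,0,0,0],[0.63,-10,83,40,0,0,0],[0.63,-10,83,40,0,0,0]]]}}

```text
time_s: 12.45
tcp_pos: [0.5241, -0.3814, 0.1812]
ee_rot: [[0.995, 0.097, 0.0], [0.097, -0.995, -0.0], [0.0, 0.0, -1.0]]
wrist_force: [0.5, -0.2, -0.1]
gripper_width: 0.372
gripper_force: 0.0
```

```bash
python3 - <<'E'
from h import *
w=snap('wrist','w7');print(togo(.5239,-.382,.0607))
p=proj(w,(.5232,-.3832,.078));print(p)
g=w['pixels'].mean(2)[200:212].mean(0);print(g[270:360].astype(int))
w6=load('w6');x,y=proj(w6,(.54,.437,.016+.072));print(x,y)
I=np.vstack([w6['pixels'][:300],w['pixels'][:300]])
cv2.imwrite('pics/c7.png',I[:,:,::-1])
E
```

```text
(array([ -0.8,   0.7, 121.1]), np.float64(5.63), array([ 0.5245, -0.3811,  0.1818]), 0.37)
[316.06588911 239.02812213]
[44 46 61 63 62 63 62 63 63 63 63 63 63 62 62 63 62 63 62 63 62 62 62 63
 63 63 62 62 63 62 62 62 62 62 63 63 57 23 30 27 25 24 25 24 25 24 24 24
 25 24 27 26 27 26 47 62 63 67 87 87 78 78 77 78 78 77 77 77 78 82 83 82
 82 82 82 82 82 82 87 87 87 82 76 77 77 77 77 77 82 72]
247.74718230500568 225.6015513390062
```

View pics/c7.png

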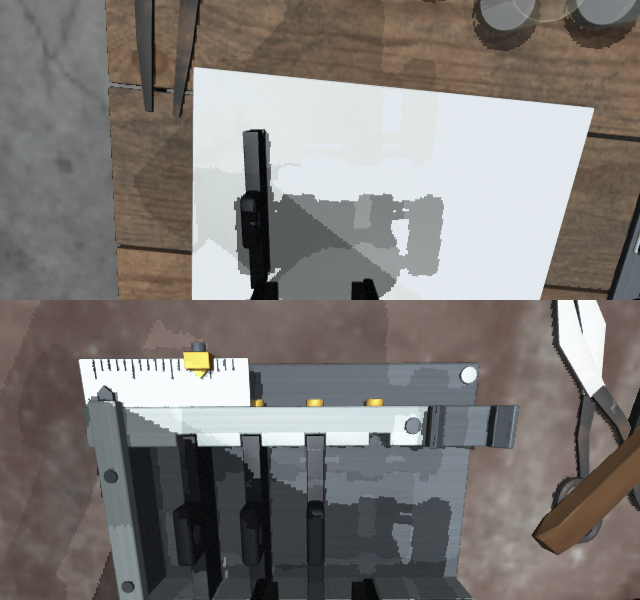

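Top half: divider 1 stands on the board at (252,215). Bottom half: divider 2's tab at column 316 is centred between the fingers.

Emit:
{"api": "servo_tool", "payload": {"commands": [[[0.63,0,0,30,0,0,0],[0.63,0,0,60,0,0,0],[0.63,0,0,90,0,0,0],[0.63,0,0,112,0,0,0],[0.63,0,0,121,0,0,0]]]}}

```text
time_s: 13.0
tcp_pos: [0.5237, -0.38, 0.0585]
ee_rot: [[0.995, 0.099, -0.002], [0.099, -0.995, 0.001], [-0.002, -0.001, -1.0]]
wrist_force: [-0.2, 0.3, 0.1]
gripper_width: 0.368
gripper_force: 0.0
```

Emit:
{"api": "servo_tool", "payload": {"commands": [[[0.63,0,0,0,0,0,0],[1,0,0,0,0,0,0],[1,0,0,0,0,0,0],[1,0,0,0,0,0,0],[1,0,0,0,0,0,0]]]}}

```text
time_s: 13.5
tcp_pos: [0.5244, -0.3821, 0.0608]
ee_rot: [[0.995, 0.097, 0.002], [0.097, -0.995, -0.001], [0.002, 0.001, -1.0]]
wrist_force: [0.6, 0.9, 2.5]
gripper_width: 0.138
gripper_force: 30.0
```

Emit:
{"api": "servo_tool", "payload": {"commands": [[[1,0,0,-4,0,0,0],[1,0,0,-10,0,0,0],[1,0,0,-18,0,0,0],[1,0,0,-26,0,0,0],[1,0,0,-34,0,0,0]]]}}

```text
time_s: 14.0
tcp_pos: [0.5238, -0.3819, 0.0953]
ee_rot: [[0.995, 0.097, 0.0], [0.097, -0.995, -0.0], [0.0, 0.0, -1.0]]
wrist_force: [-0.0, -0.5, -2.7]
gripper_width: 0.137
gripper_force: 30.0
```

Emit:
{"api": "servo_tool", "payload": {"commands": [[[1,0,0,-20,0,0,0],[1,0,0,-50,0,0,0],[1,0,0,-80,0,0,0],[1,0,0,-110,0,0,0],[1,0,0,-130,0,0,0]]]}}

```text
time_s: 14.5
tcp_pos: [0.5243, -0.3822, 0.2282]
ee_rot: [[0.995, 0.097, 0.004], [0.097, -0.995, -0.003], [0.004, 0.003, -1.0]]
wrist_force: [0.3, -0.2, -1.6]
gripper_width: 0.135
gripper_force: 30.0
```

Emit:
{"api": "servo_tool", "payload": {"commands": [[[1,3,-25,0,0,0,0],[1,8,-65,0,0,0,0],[1,13,-105,0,0,0,0],[1,17,-145,0,0,0,0],[1,22,-185,0,0,0,0]]]}}

```text
time_s: 15.0
tcp_pos: [0.5274, -0.194, 0.2253]
ee_rot: [[0.995, 0.097, 0.002], [0.097, -0.995, -0.0], [0.002, 0.0, -1.0]]
wrist_force: [1.0, 0.3, -2.5]
gripper_width: 0.138
gripper_force: 30.0
```

Emit:
{"api": "servo_tool", "payload": {"commands": [[[1,5,-40,0,0,0,0],[1,10,-80,0,0,0,0],[1,14,-120,0,0,0,0],[1,19,-160,0,0,0,0],[1,24,-200,0,0,0,0]]]}}

```text
time_s: 15.5
tcp_pos: [0.5319, 0.0075, 0.2254]
ee_rot: [[0.995, 0.097, 0.002], [0.097, -0.995, 0.0], [0.002, -0.0, -1.0]]
wrist_force: [0.7, 0.6, -1.4]
gripper_width: 0.136
gripper_force: 30.0
```

Emit:
{"api": "servo_tool", "payload": {"commands": [[[1,5,-40,0,0,0,0],[1,10,-80,0,0,0,0],[1,14,-120,0,0,0,0],[1,19,-160,0,0,0,0],[1,24,-200,0,0,0,0]]]}}

```text
time_s: 16.0
tcp_pos: [0.5364, 0.2089, 0.2254]
ee_rot: [[0.995, 0.097, 0.002], [0.097, -0.995, 0.001], [0.002, -0.001, -1.0]]
wrist_force: [0.4, 0.5, -1.5]
gripper_width: 0.135
gripper_force: 30.0
```

Emit:
{"api": "servo_tool", "payload": {"commands": [[[1,5,-40,0,0,0,0],[1,10,-80,0,0,0,0],[1,14,-120,0,0,0,0],[1,18,-145,0,0,0,0],[1,18,-157,0,0,0,0]]]}}

```text
time_s: 16.5
tcp_pos: [0.5391, 0.3675, 0.2245]
ee_rot: [[0.995, 0.099, 0.001], [0.099, -0.995, 0.001], [0.001, -0.001, -1.0]]
wrist_force: [-1.2, -0.7, -1.5]
gripper_width: 0.136
gripper_force: 30.0
```

Emit:
{"api": "servo_tool", "payload": {"commands": [[[1,0,0,20,0,0,0],[1,0,0,60,0,0,0],[1,0,0,100,0,0,0],[1,0,0,130,0,0,0],[1,0,0,138,0,0,0]]]}}

```text
time_s: 17.0
tcp_pos: [0.5374, 0.3627, 0.0825]
ee_rot: [[0.995, 0.096, -0.006], [0.096, -0.995, -0.005], [-0.006, 0.005, -1.0]]
wrist_force: [-0.1, -0.0, -1.7]
gripper_width: 0.138
gripper_force: 30.0
```

```bash
python3 - <<'E'
from h import *
w=snap('wrist','w8');print(togo(.54,.365,.0705))
E
```

```text
(array([ 2. , -1.5, 12.6]), np.float64(5.51), array([0.5382, 0.3634, 0.0832]), 0.137)
```

Emit:
{"api": "servo_tool", "payload": {"commands": [[[1,0,0,4,0,0,0],[1,0,0,8,0,0,0],[1,0,0,12,0,0,0],[1,0,0,14,0,0,0],[1,0,0,15,0,0,0]]]}}

```text
time_s: 17.55
tcp_pos: [0.5402, 0.3657, 0.0722]
ee_rot: [[0.995, 0.098, 0.002], [0.098, -0.995, 0.001], [0.002, -0.001, -1.0]]
wrist_force: [0.5, -1.0, 4.3]
gripper_width: 0.141
gripper_force: 30.0
```

Emit:
{"api": "servo_tool", "payload": {"commands": [[[1,0,0,0,0,0,0],[0.63,0,0,0,0,0,0],[0.63,0,0,0,0,0,0],[0.63,0,0,0,0,0,0],[0.63,0,0,0,0,0,0]]]}}

```text
time_s: 18.05
tcp_pos: [0.5392, 0.3652, 0.0702]
ee_rot: [[0.995, 0.097, -0.0], [0.097, -0.995, -0.0], [-0.0, 0.0, -1.0]]
wrist_force: [0.1, -0.1, -0.9]
gripper_width: 0.347
gripper_force: 0.0
```

Emit:
{"api": "servo_tool", "payload": {"commands": [[[0.63,0,0,-15,0,0,0],[0.63,0,0,-50,0,0,0],[0.63,0,0,-95,0,0,0],[0.63,0,0,-135,0,0,0],[0.63,0,0,-150,0,0,0]]]}}

```text
time_s: 18.55
tcp_pos: [0.5411, 0.3665, 0.226]
ee_rot: [[0.995, 0.098, 0.007], [0.098, -0.995, 0.005], [0.007, -0.005, -1.0]]
wrist_force: [0.3, 0.5, 0.8]
gripper_width: 0.367
gripper_force: 0.0
```

Emit:
{"api": "servo_tool", "payload": {"commands": [[[0.63,-5,40,0,0,0,0],[0.63,-10,80,0,0,0,0],[0.63,-15,120,0,0,0,0],[0.63,-20,160,0,0,0,0],[0.63,-25,200,0,0,0,0]]]}}

```text
time_s: 19.05
tcp_pos: [0.5335, 0.1622, 0.2205]
ee_rot: [[0.995, 0.097, 0.0], [0.097, -0.995, 0.0], [0.0, -0.0, -1.0]]
wrist_force: [0.8, 0.1, 0.8]
gripper_width: 0.367
gripper_force: 0.0
```

```bash
python3 - <<'E'
from h import *
w=snap('wrist','w9')
E
```

Emit:
{"api": "servo_tool", "payload": {"commands": [[[0.63,-5,40,0,0,0,0],[0.63,-10,80,0,0,0,0],[0.63,-15,120,0,0,0,0],[0.63,-20,160,0,0,0,0],[0.63,-25,200,0,0,0,0]]]}}

```text
time_s: 19.6
tcp_pos: [0.5281, -0.0392, 0.2206]
ee_rot: [[0.995, 0.097, 0.0], [0.097, -0.995, 0.0], [0.0, -0.0, -1.0]]
wrist_force: [0.3, -0.1, -0.2]
gripper_width: 0.376
gripper_force: 0.0
```

Emit:
{"api": "servo_tool", "payload": {"commands": [[[0.63,-5,40,0,0,0,0],[0.63,-10,80,0,0,0,0],[0.63,-15,120,0,0,0,0],[0.63,-20,160,0,0,0,0],[0.63,-25,200,0,0,0,0]]]}}

```text
time_s: 20.1
tcp_pos: [0.5227, -0.2407, 0.2205]
ee_rot: [[0.995, 0.097, 0.0], [0.097, -0.995, 0.0], [0.0, -0.0, -1.0]]
wrist_force: [1.8, 0.4, 0.1]
gripper_width: 0.375
gripper_force: 0.0
```

Emit:
{"api": "servo_tool", "payload": {"commands": [[[0.63,-6,40,5,0,0,0],[0.63,-12,75,25,0,0,0],[0.63,-13,98,39,0,0,0],[0.63,-13,98,39,0,0,0],[0.63,-13,98,39,0,0,0]]]}}

```text
time_s: 20.6
tcp_pos: [0.5193, -0.3383, 0.181]
ee_rot: [[0.995, 0.096, -0.001], [0.096, -0.995, 0.0], [-0.001, -0.0, -1.0]]
wrist_force: [0.4, 0.7, -0.1]
gripper_width: 0.366
gripper_force: 0.0
```

```bash
python3 - <<'E'
from h import *
w=snap('wrist','w10');print(togo(.5195,-.338,.0607))
print(proj(w,(.519,-.3394,.078)))
I=np.vstack([load('w9')['pixels'][:300],w['pixels'][:300]])
cv2.imwrite('pics/c10.png',I[:,:,::-1])
E
```

```text
(array([ -0.3,   0.2, 121.1]), np.float64(5.58), array([ 0.5197, -0.3378,  0.1818]), 0.369)
[315.44672448 237.89099097]
```

View pics/c10.png

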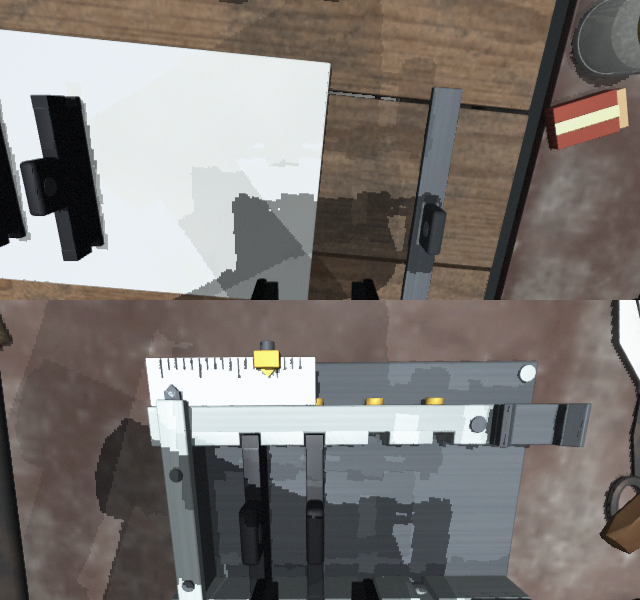

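Both dividers are standing on the board, and divider 3's tab at column 315 is centred.

Emit:
{"api": "servo_tool", "payload": {"commands": [[[0.63,0,0,30,0,0,0],[0.63,0,0,60,0,0,0],[0.63,0,0,90,0,0,0],[0.63,0,0,112,0,0,0],[0.63,0,0,121,0,0,0]]]}}

```text
time_s: 21.15
tcp_pos: [0.5192, -0.3364, 0.0593]
ee_rot: [[0.995, 0.099, -0.002], [0.099, -0.995, 0.001], [-0.002, -0.001, -1.0]]
wrist_force: [-0.4, 0.2, 0.6]
gripper_width: 0.368
gripper_force: 0.0
```

Emit:
{"api": "servo_tool", "payload": {"commands": [[[0.63,0,0,0,0,0,0],[1,0,0,0,0,0,0],[1,0,0,0,0,0,0],[1,0,0,0,0,0,0],[1,0,0,0,0,0,0]]]}}

```text
time_s: 21.65
tcp_pos: [0.5202, -0.3383, 0.0617]
ee_rot: [[0.995, 0.097, 0.002], [0.097, -0.995, -0.001], [0.002, 0.001, -1.0]]
wrist_force: [-0.5, 0.6, 2.8]
gripper_width: 0.132
gripper_force: 30.0
```

Emit:
{"api": "servo_tool", "payload": {"commands": [[[1,0,0,-4,0,0,0],[1,0,0,-10,0,0,0],[1,0,0,-18,0,0,0],[1,0,0,-26,0,0,0],[1,0,0,-34,0,0,0]]]}}

```text
time_s: 22.15
tcp_pos: [0.5196, -0.3381, 0.0962]
ee_rot: [[0.995, 0.097, 0.0], [0.097, -0.995, -0.0], [0.0, 0.0, -1.0]]
wrist_force: [-0.4, 0.0, -3.5]
gripper_width: 0.138
gripper_force: 30.0
```

Emit:
{"api": "servo_tool", "payload": {"commands": [[[1,0,0,-20,0,0,0],[1,0,0,-50,0,0,0],[1,0,0,-80,0,0,0],[1,0,0,-110,0,0,0],[1,0,0,-130,0,0,0]]]}}

```text
time_s: 22.65
tcp_pos: [0.52, -0.3383, 0.2289]
ee_rot: [[0.995, 0.097, 0.004], [0.097, -0.995, -0.002], [0.004, 0.003, -1.0]]
wrist_force: [-0.2, 0.4, -2.4]
gripper_width: 0.138
gripper_force: 30.0
```

Emit:
{"api": "servo_tool", "payload": {"commands": [[[1,3,-25,0,0,0,0],[1,8,-65,0,0,0,0],[1,14,-105,0,0,0,0],[1,20,-150,0,0,0,0],[1,25,-195,0,0,0,0]]]}}

```text
time_s: 23.15
tcp_pos: [0.5251, -0.14, 0.226]
ee_rot: [[0.995, 0.096, 0.002], [0.096, -0.995, -0.0], [0.002, 0.0, -1.0]]
wrist_force: [1.4, 0.9, -1.4]
gripper_width: 0.132
gripper_force: 30.0
```

Emit:
{"api": "servo_tool", "payload": {"commands": [[[1,6,-45,0,0,0,0],[1,12,-90,0,0,0,0],[1,18,-135,0,0,0,0],[1,24,-180,0,0,0,0],[1,30,-225,0,0,0,0]]]}}

```text
time_s: 23.65
tcp_pos: [0.5331, 0.0871, 0.2262]
ee_rot: [[0.995, 0.097, 0.002], [0.097, -0.995, 0.001], [0.002, -0.0, -1.0]]
wrist_force: [1.3, -0.8, -2.2]
gripper_width: 0.137
gripper_force: 30.0
```

Emit:
{"api": "servo_tool", "payload": {"commands": [[[1,6,-45,0,0,0,0],[1,12,-90,0,0,0,0],[1,18,-135,0,0,0,0],[1,24,-178,0,0,0,0],[1,26,-203,0,0,0,0]]]}}

```text
time_s: 24.15
tcp_pos: [0.5394, 0.293, 0.2258]
ee_rot: [[0.995, 0.099, 0.001], [0.099, -0.995, 0.001], [0.001, -0.001, -1.0]]
wrist_force: [-0.0, 0.2, -2.3]
gripper_width: 0.132
gripper_force: 30.0
```

Emit:
{"api": "servo_tool", "payload": {"commands": [[[1,0,0,20,0,0,0],[1,0,0,60,0,0,0],[1,0,0,100,0,0,0],[1,0,0,130,0,0,0],[1,0,0,138,0,0,0]]]}}

```text
time_s: 24.65
tcp_pos: [0.5376, 0.2883, 0.0838]
ee_rot: [[0.995, 0.096, -0.006], [0.096, -0.995, -0.004], [-0.006, 0.004, -1.0]]
wrist_force: [-0.6, -0.3, -1.1]
gripper_width: 0.133
gripper_force: 30.0
```

```bash
python3 - <<'E'
from h import *
print(togo(.54,.29,.0705))
E
```

```text
(array([ 2.6, -1.5, 13.3]), np.float64(5.53), array([0.5376, 0.2883, 0.0838]), 0.133)
```

Emit:
{"api": "servo_tool", "payload": {"commands": [[[1,0,0,4,0,0,0],[1,0,0,8,0,0,0],[1,0,0,12,0,0,0],[1,0,0,14,0,0,0],[1,0,0,15,0,0,0]]]}}

```text
time_s: 25.15
tcp_pos: [0.5406, 0.2904, 0.0732]
ee_rot: [[0.995, 0.098, 0.002], [0.098, -0.995, 0.001], [0.002, -0.001, -1.0]]
wrist_force: [0.5, 1.6, 4.6]
gripper_width: 0.136
gripper_force: 30.0
```

Emit:
{"api": "servo_tool", "payload": {"commands": [[[1,0,0,0,0,0,0],[0.63,0,0,0,0,0,0],[0.63,0,0,0,0,0,0],[0.63,0,0,0,0,0,0],[0.63,0,0,0,0,0,0]]]}}

```text
time_s: 25.65
tcp_pos: [0.5396, 0.2898, 0.0713]
ee_rot: [[0.995, 0.097, -0.0], [0.097, -0.995, -0.0], [-0.0, 0.0, -1.0]]
wrist_force: [0.4, -0.7, -0.2]
gripper_width: 0.347
gripper_force: 0.0
```

Emit:
{"api": "servo_tool", "payload": {"commands": [[[0.63,0,0,-15,0,0,0],[0.63,0,0,-50,0,0,0],[0.63,0,0,-95,0,0,0],[0.63,0,0,-135,0,0,0],[0.63,0,0,-150,0,0,0]]]}}

```text
time_s: 26.15
tcp_pos: [0.5415, 0.291, 0.2268]
ee_rot: [[0.995, 0.098, 0.007], [0.098, -0.995, 0.005], [0.008, -0.004, -1.0]]
wrist_force: [0.6, 0.7, 0.1]
gripper_width: 0.371
gripper_force: 0.0
```

Emit:
{"api": "servo_tool", "payload": {"commands": [[[0.63,-5,40,0,0,0,0],[0.63,-11,80,0,0,0,0],[0.63,-17,120,0,0,0,0],[0.63,-22,160,0,0,0,0],[0.63,-28,200,0,0,0,0]]]}}

```text
time_s: 26.65
tcp_pos: [0.5309, 0.0867, 0.2215]
ee_rot: [[0.995, 0.097, 0.0], [0.097, -0.995, 0.0], [0.0, -0.0, -1.0]]
wrist_force: [0.6, -0.7, 0.6]
gripper_width: 0.369
gripper_force: 0.0
```

Emit:
{"api": "servo_tool", "payload": {"commands": [[[0.63,-5,40,0,0,0,0],[0.63,-11,80,0,0,0,0],[0.63,-17,120,0,0,0,0],[0.63,-22,160,0,0,0,0],[0.63,-28,200,0,0,0,0]]]}}

```text
time_s: 27.15
tcp_pos: [0.5225, -0.1152, 0.2216]
ee_rot: [[0.995, 0.097, 0.0], [0.097, -0.995, 0.0], [0.0, -0.0, -1.0]]
wrist_force: [0.3, 0.3, -0.1]
gripper_width: 0.373
gripper_force: 0.0
```

Emit:
{"api": "servo_tool", "payload": {"commands": [[[0.63,-6,40,0,0,0,0],[0.63,-12,80,0,0,0,0],[0.63,-18,120,0,0,0,0],[0.63,-24,160,0,0,0,0],[0.63,-25,179,0,0,0,0]]]}}

```text
time_s: 27.65
tcp_pos: [0.5145, -0.297, 0.2212]
ee_rot: [[0.996, 0.094, -0.001], [0.094, -0.996, -0.0], [-0.001, 0.0, -1.0]]
wrist_force: [-0.3, 0.7, -0.0]
gripper_width: 0.369
gripper_force: 0.0
```

Emit:
{"api": "servo_tool", "payload": {"commands": [[[0.63,0,0,20,0,0,0],[0.63,0,0,40,0,0,0],[0.63,0,0,40,0,0,0],[0.63,0,0,40,0,0,0],[0.63,0,0,40,0,0,0]]]}}

```text
time_s: 28.15
tcp_pos: [0.5161, -0.2943, 0.1829]
ee_rot: [[0.995, 0.098, 0.002], [0.098, -0.995, -0.001], [0.002, 0.001, -1.0]]
wrist_force: [-0.0, 0.5, -0.6]
gripper_width: 0.372
gripper_force: 0.0
```

```bash
python3 - <<'E'
from h import *
w=snap('wrist','w11');print(togo(.5153,-.2943,.0607))
g=w['pixels'].mean(2)[190:250:8,285:345].astype(int)
for row in g: print(''.join('#' if v<45 else '.' for v in row))
E
```

```text
(array([ -1.1,  -0.2, 122.2]), np.float64(5.6), array([ 0.5161, -0.2943,  0.1829]), 0.371)
.....................................##.....................
.....................#...............#......................
.....................#################......................
.....................##.............####....................
.....................##################.....................
.....................##################.....................
.....................##################.....................
.....................##################.....................
```

Emit:
{"api": "servo_tool", "payload": {"commands": [[[0.63,0,0,30,0,0,0],[0.63,0,0,60,0,0,0],[0.63,0,0,90,0,0,0],[0.63,0,0,112,0,0,0],[0.63,0,0,121,0,0,0]]]}}

```text
time_s: 28.7
tcp_pos: [0.5146, -0.2938, 0.0592]
ee_rot: [[0.995, 0.097, -0.002], [0.097, -0.995, 0.001], [-0.002, -0.001, -1.0]]
wrist_force: [-0.7, -0.2, 0.4]
gripper_width: 0.373
gripper_force: 0.0
```

Emit:
{"api": "servo_tool", "payload": {"commands": [[[0.63,0,0,0,0,0,0],[1,0,0,0,0,0,0],[1,0,0,0,0,0,0],[1,0,0,0,0,0,0],[1,0,0,0,0,0,0]]]}}

```text
time_s: 29.2
tcp_pos: [0.5159, -0.2944, 0.0617]
ee_rot: [[0.995, 0.097, 0.002], [0.097, -0.995, -0.001], [0.002, 0.001, -1.0]]
wrist_force: [0.0, 0.6, 2.8]
gripper_width: 0.135
gripper_force: 30.0
```

Emit:
{"api": "servo_tool", "payload": {"commands": [[[1,0,0,-4,0,0,0],[1,0,0,-10,0,0,0],[1,0,0,-18,0,0,0],[1,0,0,-26,0,0,0],[1,0,0,-34,0,0,0]]]}}

```text
time_s: 29.7
tcp_pos: [0.5149, -0.2942, 0.0958]
ee_rot: [[0.995, 0.097, -0.001], [0.097, -0.995, 0.0], [-0.001, -0.0, -1.0]]
wrist_force: [-1.1, -1.1, -2.4]
gripper_width: 0.137
gripper_force: 30.0
```

Emit:
{"api": "servo_tool", "payload": {"commands": [[[1,0,0,-20,0,0,0],[1,0,0,-50,0,0,0],[1,0,0,-80,0,0,0],[1,0,0,-110,0,0,0],[1,0,0,-130,0,0,0]]]}}

```text
time_s: 30.2
tcp_pos: [0.5159, -0.2945, 0.2287]
ee_rot: [[0.995, 0.097, 0.005], [0.097, -0.995, -0.002], [0.004, 0.002, -1.0]]
wrist_force: [0.4, 0.8, -2.5]
gripper_width: 0.135
gripper_force: 30.0
```

Emit:
{"api": "servo_tool", "payload": {"commands": [[[1,3,-20,0,0,0,0],[1,8,-55,0,0,0,0],[1,14,-90,0,0,0,0],[1,19,-125,0,0,0,0],[1,25,-160,0,0,0,0]]]}}

```text
time_s: 30.7
tcp_pos: [0.5243, -0.1313, 0.226]
ee_rot: [[0.995, 0.097, 0.002], [0.097, -0.995, 0.0], [0.002, 0.0, -1.0]]
wrist_force: [0.2, -0.1, -2.1]
gripper_width: 0.136
gripper_force: 30.0
```

Emit:
{"api": "servo_tool", "payload": {"commands": [[[1,5,-37,0,0,0,0],[1,10,-74,0,0,0,0],[1,15,-111,0,0,0,0],[1,20,-148,0,0,0,0],[1,26,-185,0,0,0,0]]]}}

```text
time_s: 31.2
tcp_pos: [0.5322, 0.0556, 0.2261]
ee_rot: [[0.995, 0.097, 0.002], [0.097, -0.995, 0.001], [0.002, -0.0, -1.0]]
wrist_force: [-0.2, 0.2, -1.9]
gripper_width: 0.138
gripper_force: 30.0
```

Emit:
{"api": "servo_tool", "payload": {"commands": [[[1,5,-37,0,0,0,0],[1,10,-74,0,0,0,0],[1,15,-111,0,0,0,0],[1,20,-145,0,0,0,0],[1,23,-160,0,0,0,0]]]}}

```text
time_s: 31.7
tcp_pos: [0.5399, 0.2183, 0.2257]
ee_rot: [[0.995, 0.1, 0.002], [0.1, -0.995, 0.001], [0.002, -0.001, -1.0]]
wrist_force: [0.8, -0.5, -1.6]
gripper_width: 0.136
gripper_force: 30.0
```

Emit:
{"api": "servo_tool", "payload": {"commands": [[[1,0,0,20,0,0,0],[1,0,0,60,0,0,0],[1,0,0,100,0,0,0],[1,0,0,130,0,0,0],[1,0,0,138,0,0,0]]]}}

```text
time_s: 32.2
tcp_pos: [0.5378, 0.2138, 0.0837]
ee_rot: [[0.995, 0.096, -0.006], [0.096, -0.995, -0.004], [-0.006, 0.003, -1.0]]
wrist_force: [-0.5, 0.3, -2.8]
gripper_width: 0.135
gripper_force: 30.0
```

```bash
python3 - <<'E'
from h import *
print(togo(.54,.215,.0705))
E
```

```text
(array([ 2.4, -1. , 13.2]), np.float64(5.5), array([0.5378, 0.2138, 0.0837]), 0.135)
```

Emit:
{"api": "servo_tool", "payload": {"commands": [[[1,0,0,4,0,0,0],[1,0,0,8,0,0,0],[1,0,0,12,0,0,0],[1,0,0,14,0,0,0],[1,0,0,15,0,0,0]]]}}

```text
time_s: 32.7
tcp_pos: [0.5413, 0.2162, 0.0734]
ee_rot: [[0.995, 0.098, 0.003], [0.098, -0.995, 0.001], [0.003, -0.001, -1.0]]
wrist_force: [-0.1, 0.0, 5.6]
gripper_width: 0.135
gripper_force: 30.0
```

Emit:
{"api": "servo_tool", "payload": {"commands": [[[1,0,0,0,0,0,0],[0.63,0,0,0,0,0,0],[0.63,0,0,0,0,0,0],[0.63,0,0,0,0,0,0],[0.63,0,0,0,0,0,0]]]}}

```text
time_s: 33.2
tcp_pos: [0.5397, 0.2155, 0.0712]
ee_rot: [[0.995, 0.097, -0.001], [0.097, -0.995, -0.0], [-0.001, 0.0, -1.0]]
wrist_force: [0.3, 0.1, -0.2]
gripper_width: 0.348
gripper_force: 0.0
```

Emit:
{"api": "servo_tool", "payload": {"commands": [[[0.63,0,0,-15,0,0,0],[0.63,0,0,-50,0,0,0],[0.63,0,0,-95,0,0,0],[0.63,0,0,-135,0,0,0],[0.63,0,0,-150,0,0,0]]]}}

```text
time_s: 33.7
tcp_pos: [0.5417, 0.2165, 0.2264]
ee_rot: [[0.995, 0.098, 0.007], [0.098, -0.995, 0.004], [0.007, -0.003, -1.0]]
wrist_force: [0.1, -0.0, -0.6]
gripper_width: 0.371
gripper_force: 0.0
```

Emit:
{"api": "servo_tool", "payload": {"commands": [[[0.5,-4,35,0,0,0,0],[0.5,-8,75,0,0,0,0],[0.5,-11,114,0,0,0,0],[0.5,-11,114,0,0,0,0],[0.5,-11,114,0,0,0,0]]]}}

```text
time_s: 34.2
tcp_pos: [0.54, 0.1002, 0.2215]
ee_rot: [[0.995, 0.095, -0.0], [0.095, -0.995, 0.0], [-0.0, -0.0, -1.0]]
wrist_force: [-0.2, 0.3, 0.3]
gripper_width: 0.499
gripper_force: 0.0
```

```bash
python3 - <<'E'
from h import *
w=snap('wrist','w12');print(togo(.547,.076,.0607))
E
```

```text
(array([  4.5,  25.6, 160.8]), np.float64(5.54), array([0.5401, 0.101 , 0.2215]), 0.502)
```

View pics/w12.png

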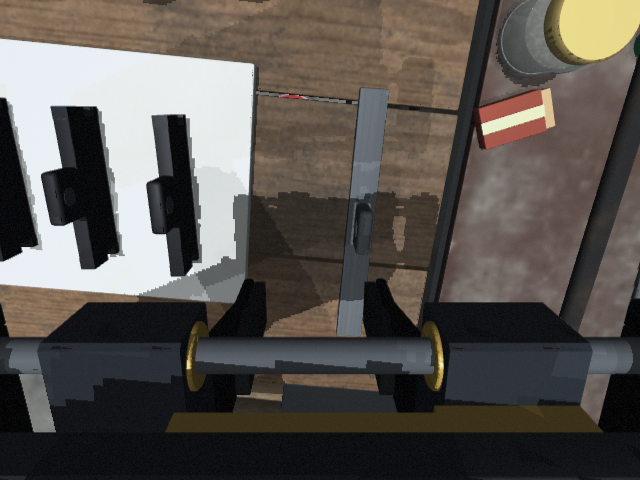

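The four dividers stand on the board and the bar lies with its tab at (363,229), far end (374,89), near side at (350,333).

```bash
python3 - <<'E'
from h import *
w=load('w12')
f=unproj(w,(374,89),.008);n=unproj(w,(350,332),.008);d=f-n;print(f.round(4),n.round(4),np.degrees(np.arctan2(d[1],d[0])),np.hypot(*d[:2]))
t1=unproj(w,(369,206),.041);t2=unproj(w,(366,252),.041);print(t1.round(4),t2.round(4))
I=w['pixels'][80:340,320:410,::-1];cv2.imwrite('pics/c12.png',cv2.resize(I,None,fx=2.3*1.0,fy=2.3,interpolation=cv2.INTER_CUBIC))
E
```

```text
[0.642  0.0585 0.008 ] [0.407  0.0505 0.008 ] 1.9394290023372849 0.23516903637394151
[0.5475 0.0542 0.041 ] [0.5063 0.0513 0.041 ]
```

View pics/c12.png

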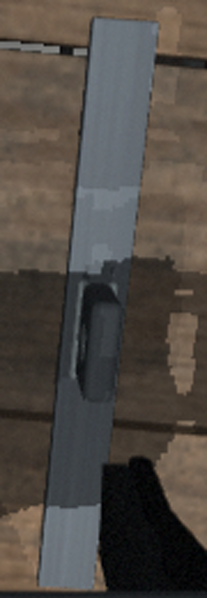

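The bar has been knocked to about (0.523, 0.054), yaw 1.9°. I'll line up over it.

Emit:
{"api": "servo_tool", "payload": {"commands": [[[0.5,-7,15,10,0,0,0.02],[0.5,-14,30,30,0,0,0.04],[0.5,-21,45,60,0,0,0.063],[0.5,-21,45,80,0,0,0.063],[0.5,-21,45,80,0,0,0.063]]]}}

```text
time_s: 34.75
tcp_pos: [0.5215, 0.0543, 0.1387]
ee_rot: [[0.999, 0.035, -0.006], [0.035, -0.999, -0.002], [-0.006, 0.002, -1.0]]
wrist_force: [-0.1, -0.1, -0.1]
gripper_width: 0.499
gripper_force: 0.0
```

Emit:
{"api": "servo_tool", "payload": {"commands": [[[0.5,0,0,0,0,0,0],[0.5,0,0,0,0,0,0],[0.5,0,0,0,0,0,0],[0.5,0,0,0,0,0,0],[0.5,0,0,0,0,0,0]]]}}

```text
time_s: 35.25
tcp_pos: [0.5238, 0.0545, 0.1421]
ee_rot: [[0.999, 0.034, 0.001], [0.034, -0.999, 0.0], [0.001, -0.0, -1.0]]
wrist_force: [-0.3, -0.6, -0.3]
gripper_width: 0.499
gripper_force: 0.0
```

```bash
python3 - <<'E'
from h import *
w=snap('wrist','w13');print(togo(.523,.054,.025))
p=proj(w,(.523,.054,.041));print(p)
cv2.imwrite('pics/c13.png',cv2.resize(w['pixels'][0:330,220:420,::-1],None,fx=1.8,fy=1.8))
E
```

```text
(array([ -0.8,   0.4, 116.9]), np.float64(1.96), array([0.5237, 0.0543, 0.1419]), 0.497)
[314.31580791 239.73766878]
```

View pics/c13.png

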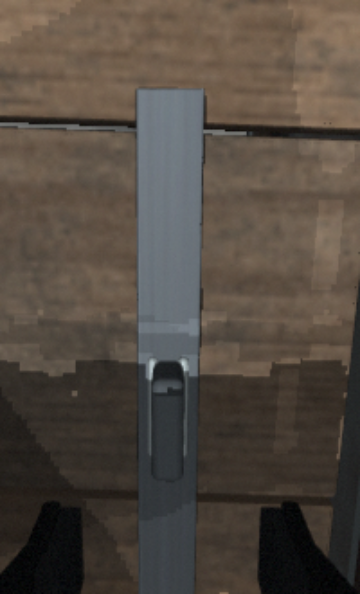

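The tab at (313,242) is centred on the jaws at (314,240), yaw matches. Grasping.

Emit:
{"api": "servo_tool", "payload": {"commands": [[[0.5,0,0,35,0,0,0],[0.5,0,0,70,0,0,0],[0.5,0,0,95,0,0,0],[0.5,0,0,110,0,0,0],[0.5,0,0,117,0,0,0]]]}}

```text
time_s: 35.8
tcp_pos: [0.5227, 0.0538, 0.023]
ee_rot: [[0.999, 0.034, -0.003], [0.034, -0.999, -0.001], [-0.003, 0.001, -1.0]]
wrist_force: [0.8, -0.2, 0.2]
gripper_width: 0.501
gripper_force: 0.0
```

Emit:
{"api": "servo_tool", "payload": {"commands": [[[0.5,0,0,0,0,0,0],[1,0,0,0,0,0,0],[1,0,0,0,0,0,0],[1,0,0,0,0,0,0],[1,0,0,0,0,0,0]]]}}

```text
time_s: 36.3
tcp_pos: [0.5238, 0.0544, 0.0252]
ee_rot: [[0.999, 0.034, 0.001], [0.034, -0.999, 0.001], [0.001, -0.0, -1.0]]
wrist_force: [0.1, 0.4, -0.3]
gripper_width: 0.22
gripper_force: 0.0
```

Emit:
{"api": "servo_tool", "payload": {"commands": [[[1,0,0,0,0,0,0],[1,0,0,-15,0,0,0],[1,0,0,-45,0,0,0],[1,0,0,-85,0,0,0],[1,0,0,-125,0,0,0]]]}}

```text
time_s: 36.8
tcp_pos: [0.5221, 0.0538, 0.1495]
ee_rot: [[0.999, 0.034, -0.004], [0.034, -0.999, -0.001], [-0.004, 0.001, -1.0]]
wrist_force: [1.9, 0.8, -4.6]
gripper_width: 0.134
gripper_force: 30.0
```

Emit:
{"api": "servo_tool", "payload": {"commands": [[[1,0,0,-40,0,0,-0.02],[1,0,0,-80,0,0,-0.04],[1,0,0,-110,0,0,-0.063],[1,0,0,-125,0,0,-0.063],[1,0,0,-125,0,0,-0.063]]]}}

```text
time_s: 37.3
tcp_pos: [0.5239, 0.0545, 0.2763]
ee_rot: [[0.995, 0.097, 0.004], [0.097, -0.995, 0.002], [0.004, -0.001, -1.0]]
wrist_force: [0.2, 0.1, -4.1]
gripper_width: 0.136
gripper_force: 30.0
```

```bash
python3 - <<'E'
from h import *
print(togo(.535,-.4794,.083)); w=snap('wrist','w14')
g=w['pixels'].astype(int)
for v in range(40,290,25): print(v,g[v,270:360:5].mean(1).astype(int))
E
```

```text
(array([-41.5, 532.7, 192.3]), np.float64(5.56), array([0.5239, 0.0545, 0.2763]), 0.136)
40 [103 105  94 121 121 116 118 118 119 120 120 119 116 115 115 112  94  84]
65 [ 96  96 103 120 119 115 118 117 117 118 120 117 115 114 115 100  98  89]
90 [ 88  85  83 110 119 114 117 117 115 115 116 116 112 114 114  87  79  78]
115 [ 74  85  81  99 116 113 114 115 114 116 116 116 112 112 112  73  89  82]
140 [ 98 109  98  88 114 113 114 116 112 113 113 113 111 110 109  59 103 100]
165 [ 87  83  88  66 113 113 112 113 114 113 110 113 110 110 110  87  92 101]
190 [ 87  87  85  52 109 110 108 111 111 110 110 110 110 110 108 100  52  59]
215 [ 36  36  48  46 102 101 101 109 109 110 108 109 106 108 106  51  49  52]
240 [31 34 40 38 39 39 34 99 98 98 99 97 96 97 95 62 58 65]
265 [49 49 44 43 37 36 69 25 24 23 24 25 66 37 39 58 56 58]
```

Emit:
{"api": "servo_tool", "payload": {"commands": [[[1,-1,18,0,0,0,0],[1,-4,50,0,0,0,0],[1,-7,86,0,0,0,0],[1,-10,123,0,0,0,0],[1,-13,160,0,0,0,0]]]}}

```text
time_s: 37.85
tcp_pos: [0.5246, -0.1073, 0.2717]
ee_rot: [[0.995, 0.097, -0.005], [0.097, -0.995, 0.001], [-0.005, -0.001, -1.0]]
wrist_force: [0.7, 0.9, -3.4]
gripper_width: 0.134
gripper_force: 30.0
```

Emit:
{"api": "servo_tool", "payload": {"commands": [[[1,-3,40,0,0,0,0],[1,-6,80,0,0,0,0],[1,-9,120,0,0,0,0],[1,-12,160,0,0,0,0],[1,-15,200,0,0,0,0]]]}}

```text
time_s: 38.35
tcp_pos: [0.5293, -0.3078, 0.2712]
ee_rot: [[0.995, 0.097, -0.005], [0.097, -0.995, 0.003], [-0.005, -0.003, -1.0]]
wrist_force: [1.6, -0.1, -4.0]
gripper_width: 0.136
gripper_force: 30.0
```

Emit:
{"api": "servo_tool", "payload": {"commands": [[[1,-3,40,0,0,0,0],[1,-6,80,0,0,0,0],[1,-9,120,0,0,0,0],[1,-12,150,0,0,0,0],[1,-13,172,0,0,0,0]]]}}

```text
time_s: 38.85
tcp_pos: [0.533, -0.4807, 0.2698]
ee_rot: [[0.995, 0.095, -0.006], [0.095, -0.995, 0.004], [-0.005, -0.005, -1.0]]
wrist_force: [-0.0, 0.0, -3.6]
gripper_width: 0.137
gripper_force: 30.0
```

Emit:
{"api": "servo_tool", "payload": {"commands": [[[1,0,0,20,0,0,0],[1,0,0,60,0,0,0],[1,0,0,100,0,0,0],[1,0,0,130,0,0,0],[1,0,0,140,0,0,0]]]}}

```text
time_s: 39.35
tcp_pos: [0.5308, -0.4766, 0.1262]
ee_rot: [[0.995, 0.096, -0.012], [0.096, -0.995, 0.009], [-0.011, -0.01, -1.0]]
wrist_force: [-0.6, 0.9, -4.4]
gripper_width: 0.134
gripper_force: 30.0
```

Emit:
{"api": "servo_tool", "payload": {"commands": [[[1,0,0,0,0,0,0],[1,0,0,0,0,0,0],[1,0,0,0,0,0,0],[1,0,0,0,0,0,0],[1,0,0,0,0,0,0]]]}}

```text
time_s: 39.85
tcp_pos: [0.5348, -0.4794, 0.136]
ee_rot: [[0.995, 0.097, 0.002], [0.097, -0.995, -0.001], [0.002, 0.001, -1.0]]
wrist_force: [-1.1, -0.8, -4.5]
gripper_width: 0.132
gripper_force: 30.0
```

```bash
python3 - <<'E'
from h import *
print(togo(.535,-.4794,.083)); w=snap('wrist','w15')
print(r.sense()['wrist_force'])
E
```

```text
(array([ 0.1, -0.1, 53. ]), np.float64(5.57), array([ 0.5348, -0.4794,  0.136 ]), 0.132)
[ 0.67494383 -0.16562123 -4.13137403]
```

Emit:
{"api": "servo_tool", "payload": {"commands": [[[1,0,0,10,0,0,0],[1,0,0,20,0,0,0],[1,0,0,30,0,0,0],[1,0,0,36,0,0,0],[1,0,0,40,0,0,0]]]}}

```text
time_s: 40.4
tcp_pos: [0.5339, -0.479, 0.093]
ee_rot: [[0.995, 0.097, -0.002], [0.097, -0.995, 0.001], [-0.002, -0.001, -1.0]]
wrist_force: [0.5, -0.1, -3.7]
gripper_width: 0.135
gripper_force: 30.0
```

Emit:
{"api": "servo_tool", "payload": {"commands": [[[1,0,0,3,0,0,0],[1,0,0,6,0,0,0],[1,0,0,9,0,0,0],[1,0,0,11,0,0,0],[1,0,0,11,0,0,0]]]}}

```text
time_s: 40.9
tcp_pos: [0.5343, -0.4792, 0.0834]
ee_rot: [[0.995, 0.097, -0.0], [0.097, -0.995, 0.0], [-0.0, -0.0, -1.0]]
wrist_force: [0.3, 0.5, -3.7]
gripper_width: 0.136
gripper_force: 30.0
```

Emit:
{"api": "servo_tool", "payload": {"commands": [[[1,0,0,1,0,0,0],[1,0,0,2,0,0,0],[1,0,0,3,0,0,0],[1,0,0,3,0,0,0],[1,0,0,3,0,0,0]]]}}

```text
time_s: 41.4
tcp_pos: [0.5345, -0.4794, 0.083]
ee_rot: [[0.995, 0.098, 0.001], [0.098, -0.995, -0.001], [0.001, 0.001, -1.0]]
wrist_force: [-3.0, 3.2, 6.2]
gripper_width: 0.133
gripper_force: 30.0
```

Contact at exactly the seating height. I'll release, raise, and move above the fence zone while opening wide.

Emit:
{"api": "servo_tool", "payload": {"commands": [[[1,0,0,-2,0,0,0],[0.5,0,0,-2,0,0,0],[0.5,0,0,-2,0,0,0],[0.5,0,0,-2,0,0,0],[0.5,0,0,-2,0,0,0]]]}}

```text
time_s: 41.9
tcp_pos: [0.5346, -0.4794, 0.0827]
ee_rot: [[0.995, 0.097, 0.0], [0.097, -0.995, -0.0], [0.0, 0.0, -1.0]]
wrist_force: [-0.3, -0.1, -0.6]
gripper_width: 0.412
gripper_force: 0.0
```

Emit:
{"api": "servo_tool", "payload": {"commands": [[[0.5,0,0,0,0,0,0],[0.5,0,0,-15,0,0,0],[0.5,0,0,-45,0,0,0],[0.5,0,0,-70,0,0,0],[0.5,0,0,-85,0,0,0]]]}}

```text
time_s: 42.4
tcp_pos: [0.5353, -0.4801, 0.1716]
ee_rot: [[0.995, 0.097, 0.004], [0.097, -0.995, -0.003], [0.004, 0.004, -1.0]]
wrist_force: [-0.2, 0.1, 0.0]
gripper_width: 0.5
gripper_force: 0.0
```

Emit:
{"api": "servo_tool", "payload": {"commands": [[[0,0,-30,-5,0,0,0],[0,0,-75,-10,0,0,0],[0,0,-120,-15,0,0,0],[0,0,-160,-15,0,0,0],[0,0,-185,-15,0,0,0]]]}}

```text
time_s: 42.9
tcp_pos: [0.5158, -0.2926, 0.1835]
ee_rot: [[0.995, 0.099, 0.001], [0.099, -0.995, 0.0], [0.001, -0.0, -1.0]]
wrist_force: [0.2, 0.3, 0.2]
gripper_width: 0.871
gripper_force: 0.0
```

Emit:
{"api": "servo_tool", "payload": {"commands": [[[0,0,0,0,0,0,0],[0,0,0,0,0,0,0],[0,0,0,0,0,0,0],[0,0,0,0,0,0,0],[0,0,0,0,0,0,0]]]}}

```text
time_s: 43.4
tcp_pos: [0.5163, -0.2959, 0.1822]
ee_rot: [[0.995, 0.096, -0.001], [0.096, -0.995, 0.0], [-0.0, -0.0, -1.0]]
wrist_force: [0.8, -0.3, 1.0]
gripper_width: 0.998
gripper_force: 0.0
```

```bash
cat >> h.py <<'E'
def tofr(X):
    p=np.load('frame.npy');c,s=np.cos(p[2]),np.sin(p[2]);d=np.array(X)[:2]-p[:2]
    return np.array([c*d[0]+s*d[1],-s*d[0]+c*d[1]])*1e3
def asc(I,u0,u1,v0,v1,su=1,sv=1):
    for v in range(v0,v1,sv):
        o=''
        for u in range(u0,u1,su):
            R,G,B=map(int,I[v,u]); o+='Y' if R>B+60 else ' .:-=+*#%@'[9-min(9,(R+G+B)//77)]
        print(v,o)
E
python3 - <<'E'
from h import *
print(togo(.5165,-.2956,.18))
w=snap('wrist','w16'); np.set_printoptions(precision=4)
I=w['pixels'].astype(int); m=(I[...,0]>I[...,2]+60)&(I[...,0]>120)
n,l,st,c=cv2.connectedComponentsWithStats(m[:150].astype(np.uint8)); print([(st[i],c[i].round()) for i in range(1,n) if st[i,4]>60])
p=np.load('frame.npy')
def F(x,y,z): c,s=np.cos(p[2]),np.sin(p[2]);return (c*x-s*y+p[0],s*x+c*y+p[1],z)
a=proj(w,F(.108,-.1,.054)); print('pointer approx',a)
asc(w['pixels'],185,345,30,120,2,2)
E
```

```text
(array([ 0.3, -0.3,  2.2]), np.float64(5.49), array([ 0.5163, -0.2959,  0.1822]), 0.998)
[(array([  0,   0,  31,  24, 553], dtype=int32), array([13.,  9.])), (array([  0,  30,  35,  34, 730], dtype=int32), array([17., 46.])), (array([322,  52,  25,  18, 424], dtype=int32), array([334.,  61.])), (array([327,  71,  14,   8,  62], dtype=int32), array([334.,  73.])), (array([483,  99,  17,   7, 108], dtype=int32), array([492., 102.])), (array([423, 100,  17,   7, 111], dtype=int32), array([431., 103.]))]
pointer approx [238.8794  81.5291]
30 ********************************************************+*+*+****++++++*+*******
32 ***************************+**************************************++++++*+******
34 **************************+++***************************+*******+*++++++++**+***
36 ***************************++*************************+***********+++++++++*****
38 *******************************************************++*********+++++++++*****
40 *************************************************************+**+*+++*++++++****
42 ************************************+***************
[... 2486 characters left out ...]
   .::::::::::::-:                                              
104 *******++*+++++    :            :#                                              
106 ***+**+++++++++    :            :#                                             -
108 **+**++++++++*+*+--.            :%-:---::--:-:-::::::::-::::::::::::::------::::
110 *+++**+++++++-     :            :#+=                                            
112 **++++++++***-     :            .%+=                                            
114 ***+++++++***=     :            .%*=                                           .
116 +*++*+++++***+     :            .#*+                         .   .              
118 ******++++****     :            .#*=
```

```bash
cat >> h.py <<'E'
def rider(w):
    I=w['pixels'].astype(int); m=(I[...,0]>I[...,2]+50)&(I[...,0]>90); m[100:]=0; m[:,:250]=0;m[:,400:]=0
    for v in range(66,85):
        u=np.where(m[v])[0]
        if len(u): print('rider row',v,u.min(),u.max())
E
python3 - <<'E'
from h import *
w=load('w16'); rider(w)
asc(w['pixels'],226,256,78,106); 
for n,uv in dict(pt=(237.5,85),ri=(334,79)).items():
  for z in(.052,.054,.058): print(n,z,tofr(unproj(w,uv,z)))
E
```

```text
rider row 66 322 346
rider row 67 322 346
rider row 68 322 346
rider row 69 322 345
rider row 70 328 336
rider row 71 327 340
rider row 72 328 339
rider row 73 329 339
rider row 74 330 338
rider row 75 330 337
rider row 76 331 336
rider row 77 333 335
rider row 78 333 334
78  +:                           
79  +:                           
80  .                            
81                               
82                               
83                               
84                               
85                               
86            :                  
87           -==:                
88          :==++:               
89         :====++-              
90        :======+*:             
91       .=========+:            
92      :==========++.           
93     -===============::        
94     ++========--===%=-        
95     ==========--===%=-        
96     -+=====-=======#=-        
97     ===============#*-        
98     :==============#*=        
99     :==============#*=        
100     :==============#*=        
101 ::::=++++++++++++++**+..      
102 :::::::::::::::::::::::-+:    
103 .........             .-#*-   
104                        :*#+   
105                        :*#+   
pt 0.052 [109.38038867 -97.98393123]
pt 0.054 [109.02076587 -97.87970711]
pt 0.058 [108.30152029 -97.67125889]
ri 0.052 [  46.04621205 -101.57122293]
ri 0.054 [  46.13550543 -101.44157189]
ri 0.058 [  46.3140922  -101.18226983]
```

```bash
python3 - <<'E'
from h import *
print(r.sense()['joints'],togo(.405,-.3353,.087))
E
```

```text
[-1.42332034e+01  2.14652739e+01 -8.18050537e+00  1.39570830e-03
 -6.03818683e+01  1.09734874e+02] (array([-114.5,   28.6,   95.3]), np.float64(5.5), array([ 0.5163, -0.2958,  0.1822]), 0.995)
```

Emit:
{"api": "servo_tool", "payload": {"commands": [[[0,-28,7,0,0,0,0],[0,-60,15,0,0,0,0],[0,-90,23,0,0,0,0],[0,-114,28.5,0,0,0,0],[0,-114,28.5,0,0,0,0]]]}}

```text
time_s: 43.95
tcp_pos: [0.4029, -0.3353, 0.1826]
ee_rot: [[0.996, 0.094, -0.001], [0.094, -0.996, 0.001], [-0.001, -0.001, -1.0]]
wrist_force: [0.4, 0.1, -0.3]
gripper_width: 1.002
gripper_force: 0.0
```

Emit:
{"api": "servo_tool", "payload": {"commands": [[[0,0,0,25,0,0,0],[0,0,0,50,0,0,0],[0,0,0,75,0,0,0],[0,0,0,90,0,0,0],[0,0,0,95,0,0,0]]]}}

```text
time_s: 44.45
tcp_pos: [0.4052, -0.3342, 0.0857]
ee_rot: [[0.995, 0.097, -0.003], [0.097, -0.995, 0.001], [-0.003, -0.002, -1.0]]
wrist_force: [0.6, 0.6, -0.1]
gripper_width: 1.0
gripper_force: 0.0
```

Emit:
{"api": "servo_tool", "payload": {"commands": [[[0,0,0,0,0,0,0],[0,0,0,0,0,0,0],[1,0,0,0,0,0,0],[1,0,0,0,0,0,0],[1,0,0,0,0,0,0]]]}}

```text
time_s: 44.95
tcp_pos: [0.406, -0.3347, 0.0882]
ee_rot: [[0.995, 0.097, 0.001], [0.097, -0.995, -0.001], [0.001, 0.001, -1.0]]
wrist_force: [0.1, -0.1, 0.7]
gripper_width: 0.816
gripper_force: 0.0
```

Emit:
{"api": "servo_tool", "payload": {"commands": [[[1,0,0,0,0,0,0],[1,0,0,0,0,0,0],[1,0,0,0,0,0,0],[1,0,0,0,0,0,0],[1,0,0,0,0,0,0]]]}}

```text
time_s: 45.45
tcp_pos: [0.4059, -0.3358, 0.0878]
ee_rot: [[0.995, 0.097, 0.001], [0.097, -0.995, -0.002], [0.0, 0.002, -1.0]]
wrist_force: [-1.2, -5.7, -1.3]
gripper_width: 0.548
gripper_force: 30.0
```

```bash
python3 - <<'E'
from h import *
s=r.sense();print(togo(.405,-.3353,.087),s['joints'].round(1) if hasattr(s['joints'],'round') else s['joints'],s['gripper_force'],s['wrist_force'],s['moment'])
E
```

```text
(array([-0.8, -0.6,  0.8]), np.float64(5.57), array([ 0.4059, -0.3358,  0.0878]), 0.548) [-2.190e+01  2.160e+01 -2.430e+01  1.000e-01 -4.400e+01  1.174e+02] 29.992061709053814 [-1.24457104 -5.70246888 -1.32228683] [-1.5390858   0.23144864  0.0193277 ]
```

Emit:
{"api": "servo_tool", "payload": {"commands": [[[1,0,1,0,0,0,0.1],[1,0,1,0,0,0,0.24],[1,0,1,0,0,0,0.38],[1,0,1,0,0,0,0.52],[1,0,1,0,0,0,0.66]]]}}

```text
time_s: 45.95
tcp_pos: [0.4057, -0.3369, 0.0878]
ee_rot: [[0.843, -0.538, -0.0], [-0.538, -0.843, -0.002], [0.001, 0.002, -1.0]]
wrist_force: [-1.8, -7.4, -1.1]
gripper_width: 0.544
gripper_force: 30.0
```

Emit:
{"api": "servo_tool", "payload": {"commands": [[[1,0,0,0,0,0,0.14],[1,0,0,0,0,0,0.28],[1,0,0,0,0,0,0.42],[1,0,0,0,0,0,0.56],[1,0,0,0,0,0,0.7]]]}}

```text
time_s: 46.45
tcp_pos: [0.4048, -0.3375, 0.0878]
ee_rot: [[0.298, -0.954, -0.001], [-0.954, -0.298, -0.002], [0.002, 0.002, -1.0]]
wrist_force: [-4.4, -10.2, 0.2]
gripper_width: 0.543
gripper_force: 30.0
```

Emit:
{"api": "servo_tool", "payload": {"commands": [[[1,0,0,0,0,0,0.14],[1,0,0,0,0,0,0.28],[1,0,0,0,0,0,0.42],[1,0,0,0,0,0,0.56],[1,0,0,0,0,0,0.7]]]}}

```text
time_s: 46.95
tcp_pos: [0.4038, -0.3374, 0.0877]
ee_rot: [[-0.387, -0.922, -0.004], [-0.922, 0.387, -0.002], [0.003, 0.003, -1.0]]
wrist_force: [-6.7, -8.6, 0.6]
gripper_width: 0.542
gripper_force: 30.0
```

```bash
python3 - <<'E'
from h import *
s=r.sense();print(togo(.4059,-.3363,.0878),s['wrist_force'],s['moment'],s['joints'])
E
```

```text
(array([-1.8, -1.5, -0.1]), np.float64(-112.76), array([ 0.4038, -0.3374,  0.0877]), 0.542) [-6.69136021 -8.57790933  0.62830964] [-2.79803741  1.56357769  0.0617596 ] [-22.09608285  21.60403557 -24.33791131   0.25866455 -44.20543641
  -0.8529601 ]
```

Emit:
{"api": "servo_tool", "payload": {"commands": [[[1,0.5,0.2,0,0,0,0.14],[1,1.2,0.5,0,0,0,0.28],[1,1.2,0.5,0,0,0,0.42],[1,1.2,0.5,0,0,0,0.56],[1,1.2,0.5,0,0,0,0.7]]]}}

```text
time_s: 47.45
tcp_pos: [0.4029, -0.3368, 0.0877]
ee_rot: [[-0.89, -0.456, -0.004], [-0.456, 0.89, 0.0], [0.003, 0.002, -1.0]]
wrist_force: [-5.0, -2.4, 4.4]
gripper_width: 0.545
gripper_force: 30.0
```

Emit:
{"api": "servo_tool", "payload": {"commands": [[[1,0,0,0,0,0,0.14],[1,0,0,0,0,0,0.28],[1,0,0,0,0,0,0.42],[1,0,0,0,0,0,0.56],[1,0,0,0,0,0,0.7]]]}}

```text
time_s: 47.95
tcp_pos: [0.4028, -0.3358, 0.0877]
ee_rot: [[-0.974, 0.225, -0.004], [0.225, 0.974, 0.002], [0.005, 0.001, -1.0]]
wrist_force: [-4.4, 3.6, 5.7]
gripper_width: 0.542
gripper_force: 30.0
```

Emit:
{"api": "servo_tool", "payload": {"commands": [[[1,0,0,0,0,0,0.12],[1,0,0,0,0,0,0.24],[1,0,0,0,0,0,0.3],[1,0,0,0,0,0,0.32],[1,0,0,0,0,0,0.32]]]}}

```text
time_s: 48.45
tcp_pos: [0.4029, -0.3354, 0.0877]
ee_rot: [[-0.857, 0.516, -0.004], [0.516, 0.857, 0.002], [0.005, -0.0, -1.0]]
wrist_force: [-3.6, 3.7, 6.2]
gripper_width: 0.547
gripper_force: 30.0
```

```bash
python3 - <<'E'
from h import *
s=r.sense();print(togo(.404,-.338,.0878),s['wrist_force'],s['joints'])
w=snap('scene','s1');
p=np.load('frame.npy')
def F(x,y,z): c,s=np.cos(p[2]),np.sin(p[2]);return (c*x-s*y+p[0],s*x+c*y+p[1],z)
print(proj(w,F(.046,-.1,.06)))
E
```

```text
(array([-2.3, -1.7, -0.1]), np.float64(148.95), array([ 0.4029, -0.3354,  0.0877]), 0.547) [-3.61182903  3.72812335  6.21819148] [-2.20396076e+01  2.15245377e+01 -2.43677748e+01 -3.77274233e-02
 -4.43851068e+01 -9.89804707e+01]
[365.70181213 268.55424539]
```

Emit:
{"api": "servo_tool", "payload": {"commands": [[[0,0,0,0,0,0,0],[0,0,0,0,0,0,0],[0,0,0,0,0,0,0],[0,0,0,0,0,0,0],[0,0,0,0,0,0,0]]]}}

```text
time_s: 49.0
tcp_pos: [0.405, -0.3365, 0.0875]
ee_rot: [[-0.857, 0.515, 0.0], [0.515, 0.857, -0.0], [-0.0, -0.0, -1.0]]
wrist_force: [-0.1, 0.6, 0.7]
gripper_width: 0.912
gripper_force: 0.0
```

Emit:
{"api": "servo_tool", "payload": {"commands": [[[0,0,0,-15,0,0,0],[0,0,0,-40,0,0,0],[0,0,0,-65,0,0,-0.14],[0,0,0,-85,0,0,-0.28],[0,0,0,-95,0,0,-0.42]]]}}

```text
time_s: 49.5
tcp_pos: [0.4057, -0.3369, 0.1846]
ee_rot: [[-0.993, 0.115, 0.003], [0.115, 0.993, -0.002], [-0.003, -0.001, -1.0]]
wrist_force: [-0.5, -0.1, -0.3]
gripper_width: 0.999
gripper_force: 0.0
```

Emit:
{"api": "servo_tool", "payload": {"commands": [[[0,0,0,0,0,0,-0.14],[0,0,0,0,0,0,-0.28],[0,0,0,0,0,0,-0.42],[0,0,0,0,0,0,-0.56],[0,0,0,0,0,0,-0.7]]]}}

```text
time_s: 50.0
tcp_pos: [0.4048, -0.3365, 0.1825]
ee_rot: [[-0.834, -0.552, -0.0], [-0.552, 0.834, 0.0], [0.0, 0.0, -1.0]]
wrist_force: [0.7, 0.0, -0.2]
gripper_width: 1.004
gripper_force: 0.0
```

Emit:
{"api": "servo_tool", "payload": {"commands": [[[0,0,0,0,0,0,-0.14],[0,0,0,0,0,0,-0.28],[0,0,0,0,0,0,-0.42],[0,0,0,0,0,0,-0.56],[0,0,0,0,0,0,-0.7]]]}}

```text
time_s: 50.5
tcp_pos: [0.4048, -0.3365, 0.1824]
ee_rot: [[-0.282, -0.959, -0.0], [-0.959, 0.282, 0.0], [-0.0, 0.0, -1.0]]
wrist_force: [0.2, -0.7, 0.2]
gripper_width: 0.997
gripper_force: 0.0
```

Emit:
{"api": "servo_tool", "payload": {"commands": [[[0,0,0,0,0,0,-0.14],[0,0,0,0,0,0,-0.28],[0,0,0,0,0,0,-0.42],[0,0,0,0,0,0,-0.56],[0,0,0,0,0,0,-0.7]]]}}

```text
time_s: 51.0
tcp_pos: [0.4049, -0.3364, 0.1825]
ee_rot: [[0.402, -0.916, -0.0], [-0.916, -0.402, 0.0], [-0.0, 0.0, -1.0]]
wrist_force: [0.8, -0.1, 0.4]
gripper_width: 1.0
gripper_force: 0.0
```

Emit:
{"api": "servo_tool", "payload": {"commands": [[[0,0,0,0,0,0,-0.14],[0,0,0,0,0,0,-0.28],[0,0,0,0,0,0,-0.42],[0,0,0,0,0,0,-0.56],[0,0,0,0,0,0,-0.7]]]}}

```text
time_s: 51.5
tcp_pos: [0.4049, -0.3364, 0.1825]
ee_rot: [[0.897, -0.441, -0.0], [-0.441, -0.897, 0.0], [-0.0, -0.0, -1.0]]
wrist_force: [0.3, 0.9, 0.0]
gripper_width: 0.999
gripper_force: 0.0
```

Emit:
{"api": "servo_tool", "payload": {"commands": [[[0,0,0,0,0,0,-0.14],[0,0,0,0,0,0,-0.28],[0,0,0,0,0,0,-0.42],[0,0,0,0,0,0,-0.56],[0,0,0,0,0,0,-0.56]]]}}

```text
time_s: 52.0
tcp_pos: [0.4048, -0.3364, 0.1824]
ee_rot: [[0.995, 0.097, -0.0], [0.097, -0.995, 0.0], [-0.0, -0.0, -1.0]]
wrist_force: [-0.2, -0.5, 0.7]
gripper_width: 1.0
gripper_force: 0.0
```

```bash
python3 - <<'E'
from h import *
print(togo(.518,-.310,.150),r.sense()['joints'])
E
```

```text
(array([115.2, -15.4,  32.4]), np.float64(5.55), array([ 0.4048, -0.3364,  0.1824]), 1.0) [-2.20576369e+01  1.50658123e+01 -1.76844563e+01 -2.18036717e-03
 -5.72618595e+01  1.17611487e+02]
```

Emit:
{"api": "servo_tool", "payload": {"commands": [[[0,30,-4,5,0,0,0],[0,65,-8,10,0,0,0],[0,100,-12,20,0,0,0],[0,125,-16,28,0,0,0],[0,130,-16,32,0,0,0]]]}}

```text
time_s: 52.5
tcp_pos: [0.5348, -0.3071, 0.1491]
ee_rot: [[0.995, 0.096, -0.001], [0.096, -0.995, 0.0], [-0.001, -0.0, -1.0]]
wrist_force: [-0.8, 0.2, -0.3]
gripper_width: 1.001
gripper_force: 0.0
```

Emit:
{"api": "servo_tool", "payload": {"commands": [[[0,0,0,0,0,0,0],[0,0,0,0,0,0,0],[0,0,0,0,0,0,0],[0,0,0,0,0,0,0],[0,0,0,0,0,0,0]]]}}

```text
time_s: 53.0
tcp_pos: [0.5323, -0.3082, 0.1512]
ee_rot: [[0.995, 0.096, 0.001], [0.096, -0.995, -0.0], [0.001, 0.0, -1.0]]
wrist_force: [0.0, 1.1, 0.2]
gripper_width: 0.997
gripper_force: 0.0
```

```bash
python3 - <<'E'
from h import *
w=snap('wrist','w17'); print(togo(.518,-.310,.150))
p=np.load('frame.npy')
def F(x,y,z): c,s=np.cos(p[2]),np.sin(p[2]);return (c*x-s*y+p[0],s*x+c*y+p[1],z)
a=proj(w,F(.046,-.1,.054));print(a)
u,v=a.astype(int)
asc(w['pixels'],u-35,u+35,v-22,v+25)
E
```

```text
(array([-14.5,   0.5,   1.1]), np.float64(5.53), array([ 0.5324, -0.3081,  0.1511]), 0.993)
[312.82836364 105.03811684]
83  =-      .+-      =+ YYYYYYYYYYYYYYYYYYYYYYYYYYYY-  :=     -+*=      :
84  ==      =++      == YYYYYYYYYYYYYYYYYYYYYYYYYYYY-  :=     ++*=      :
85  =+      ++=      := YYYYYYYYYYYYYYYYYYYYYYYYYYYY-  :=      ++:      :
86  ==      ++=      := YYYYYYYYYYYYYYYYYYYYYYYYYYYY-  :=     -++.      :
87  :=      ++=      := YYYYYYYYYYYYYYYYYYYYYYYYYYYY-  :=     +++:      :
88  :=      ++=      := YYYYYYYYYYYYYYYYYYYYYYYYYYYY-  :=     +++:      :
89  :=      ++=      := YYYYYYYYYYYYYYYYYYYYYYYYYYYY-  :=       +.      :
90  :=       +=      := YYYYYYYYYYYYYYYYYYYYYYYYYYYY-  :=       +.      +
91  :=     --+=      := :YYYYYYYYYYYYYYYYYYYYYYYYYYY:  :=       +.     -*
92  :=     +++=      := -YYYYYYYYYYYYYYYYYYYYYYYYYYY.  =+:     .+:     +*
93  :+     +++=      :=  +#####Y#YY#YYYYYYY###*##*+-   ++=     .=.      .
94  :+.                  +++===YYYYYYYYYYYYYYY+%#+=    ++=               
95  :+                      ---YYYYYYYYYYYYYY+=%*=-                      
96  .+            
[... 1805 characters left out ...]
*=====---========-                             
121                        +=======-:.======+:                            
122                        +=======-:-======+-                            
123                       -+=======-:=======+-                            
124                       ++================+-                            
125                       ++================*=                            
126                    ..:**++++++++++++++++*+...                         
127                  :-+==+++++===============-----                       
128                  :::::::::::::::::::::..::::::-.                      
129                  :.       .                  .:=
```

```bash
cat >> h.py <<'E'
def measure(w,u,v):
    I=w['pixels'].astype(int); g=I.sum(2)/3
    for v_ in range(v-14,v+22):
        y=np.where((I[v_,u-30:u+30,0]>I[v_,u-30:u+30,2]+60))[0]+u-30
        d=np.where(g[v_,u-30:u+30]<185)[0]+u-30
        if v_<v-1 and len(y): a,n=y,'rider'
        elif v_>v+3 and len(d): a,n=d,'ptr'
        else: continue
        L,R=[tofr(unproj(w,(q,v_),.054)).round(2) for q in (a.min()-.5,a.max()+.5)]
        print(n,v_,a.min(),a.max(),L[0],R[0],'mid',round((L[0]+R[0])/2,2),'y',L[1])
E
python3 - <<'E'
from h import *
measure(load('w17'),313,105)
E
```

```text
rider 91 299 325 54.33 38.6 mid 46.46 y -107.8
rider 92 299 325 54.34 38.6 mid 46.47 y -107.25
rider 93 305 316 50.84 43.84 mid 47.34 y -106.7
rider 94 305 319 50.85 42.09 mid 46.47 y -106.15
rider 95 305 318 50.85 42.67 mid 46.76 y -105.59
rider 96 306 318 50.27 42.67 mid 46.47 y -105.04
rider 97 307 317 49.69 43.26 mid 46.47 y -104.48
rider 98 308 316 49.11 43.84 mid 46.48 y -103.93
rider 99 309 315 48.53 44.43 mid 46.48 y -103.37
rider 100 311 314 47.36 45.01 mid 46.18 y -102.82
rider 101 311 313 47.36 45.6 mid 46.48 y -102.26
ptr 110 309 309 48.56 47.97 mid 48.26 y -97.21
ptr 111 307 309 49.75 47.97 mid 48.86 y -96.65
ptr 112 307 310 49.75 47.39 mid 48.57 y -96.08
ptr 113 305 311 50.94 46.8 mid 48.87 y -95.52
ptr 114 304 312 51.53 46.21 mid 48.87 y -94.95
ptr 115 303 313 52.13 45.61 mid 48.87 y -94.38
ptr 116 302 314 52.73 45.02 mid 48.88 y -93.82
ptr 117 300 316 53.92 43.84 mid 48.88 y -93.25
ptr 118 300 317 53.93 43.24 mid 48.58 y -92.68
ptr 119 300 317 53.94 43.24 mid 48.59 y -92.11
ptr 120 300 317 53.94 43.24 mid 48.59 y -91.53
ptr 121 300 317 53.95 43.24 mid 48.6 y -90.96
ptr 122 300 318 53.96 42.64 mid 48.3 y -90.39
ptr 123 299 318 54.56 42.64 mid 48.6 y -89.81
ptr 124 299 318 54.57 42.64 mid 48.6 y -89.24
ptr 125 299 318 54.57 42.64 mid 48.6 y -88.66
ptr 126 299 318 54.58 42.64 mid 48.61 y -88.08
```

Pointer is at 48.75 mm, rider 46.47 mm: 2.25 mm remain, i.e. 0.14 rad more.

Emit:
{"api": "servo_tool", "payload": {"commands": [[[0,-30,4,0,0,0,0],[0,-65,8,0,0,0,0],[0,-100,12,0,0,0,0],[0,-125,15.8,0,0,0,0],[0,-130.5,15.8,0,0,0,0]]]}}

```text
time_s: 53.55
tcp_pos: [0.4017, -0.3365, 0.1509]
ee_rot: [[0.996, 0.095, -0.0], [0.095, -0.996, 0.0], [-0.0, -0.0, -1.0]]
wrist_force: [-0.1, -0.0, -0.2]
gripper_width: 0.999
gripper_force: 0.0
```

Emit:
{"api": "servo_tool", "payload": {"commands": [[[0,0,0,10,0,0,0],[0,0,0,30,0,0,0],[0,0,0,50,0,0,0],[0,0,0,63,0,0,0],[0,0,0,63,0,0,0]]]}}

```text
time_s: 54.05
tcp_pos: [0.4041, -0.3354, 0.085]
ee_rot: [[0.995, 0.098, -0.004], [0.098, -0.995, 0.002], [-0.004, -0.002, -1.0]]
wrist_force: [-0.9, 0.3, -0.8]
gripper_width: 0.995
gripper_force: 0.0
```

Emit:
{"api": "servo_tool", "payload": {"commands": [[[0,0,0,0,0,0,0],[1,0,0,0,0,0,0],[1,0,0,0,0,0,0],[1,0,0,0,0,0,0],[1,0,0,0,0,0,0]]]}}

```text
time_s: 54.55
tcp_pos: [0.4046, -0.3364, 0.088]
ee_rot: [[0.995, 0.097, 0.001], [0.097, -0.995, -0.0], [0.001, 0.0, -1.0]]
wrist_force: [-1.0, -0.2, -0.8]
gripper_width: 0.721
gripper_force: 0.0
```

Emit:
{"api": "servo_tool", "payload": {"commands": [[[1,0,0,0,0,0,0],[1,0,0,0,0,0,0],[1,0,0,0,0,0,0],[1,0,0,0,0,0,0],[1,0,0,0,0,0,0]]]}}

```text
time_s: 55.05
tcp_pos: [0.4043, -0.3362, 0.0877]
ee_rot: [[0.995, 0.097, -0.0], [0.097, -0.995, 0.0], [-0.0, -0.0, -1.0]]
wrist_force: [0.6, 2.2, 2.4]
gripper_width: 0.543
gripper_force: 30.0
```

Emit:
{"api": "servo_tool", "payload": {"commands": [[[1,0,0,0,0,0,0.05],[1,0,0,0,0,0,0.1],[1,0,0,0,0,0,0.142],[1,0,0,0,0,0,0.142],[1,0,0,0,0,0,0.142]]]}}

```text
time_s: 55.55
tcp_pos: [0.4043, -0.3362, 0.0877]
ee_rot: [[0.999, -0.044, -0.0], [-0.044, -0.999, 0.0], [-0.0, -0.0, -1.0]]
wrist_force: [-0.6, 3.0, 3.7]
gripper_width: 0.541
gripper_force: 30.0
```

Emit:
{"api": "servo_tool", "payload": {"commands": [[[1,0,0,0,0,0,0],[0,0,0,0,0,0,0],[0,0,0,0,0,0,0],[0,0,0,0,0,0,0],[0,0,0,0,0,0,0]]]}}

```text
time_s: 56.05
tcp_pos: [0.4043, -0.3364, 0.0874]
ee_rot: [[0.999, -0.045, -0.0], [-0.045, -0.999, -0.0], [-0.0, 0.0, -1.0]]
wrist_force: [0.8, -0.2, -0.4]
gripper_width: 0.825
gripper_force: 0.0
```

Emit:
{"api": "servo_tool", "payload": {"commands": [[[0,0,0,0,0,0,0],[0,0,0,-15,0,0,0],[0,0,0,-40,0,0,0],[0,0,0,-63,0,0,-0.07],[0,0,0,-63,0,0,-0.142]]]}}

```text
time_s: 56.55
tcp_pos: [0.4063, -0.3375, 0.154]
ee_rot: [[0.995, 0.101, 0.006], [0.101, -0.995, -0.004], [0.006, 0.004, -1.0]]
wrist_force: [-0.1, -0.3, 0.1]
gripper_width: 0.998
gripper_force: 0.0
```

Emit:
{"api": "servo_tool", "payload": {"commands": [[[0,30,-4,0,0,0,0],[0,65,-8,0,0,0,0],[0,100,-12,0,0,0,0],[0,125,-15.8,0,0,0,0],[0,130.5,-15.8,0,0,0,0]]]}}

```text
time_s: 57.05
tcp_pos: [0.5351, -0.3072, 0.15]
ee_rot: [[0.995, 0.099, 0.001], [0.099, -0.995, -0.0], [0.0, 0.0, -1.0]]
wrist_force: [0.0, -0.4, -0.3]
gripper_width: 1.0
gripper_force: 0.0
```

Emit:
{"api": "servo_tool", "payload": {"commands": [[[0,0,0,0,0,0,0],[0,0,0,0,0,0,0],[0,0,0,0,0,0,0],[0,0,0,0,0,0,0],[0,0,0,0,0,0,0]]]}}

```text
time_s: 57.55
tcp_pos: [0.5322, -0.3082, 0.1509]
ee_rot: [[0.995, 0.096, 0.0], [0.096, -0.995, -0.0], [0.0, 0.0, -1.0]]
wrist_force: [0.2, 0.1, 1.0]
gripper_width: 0.999
gripper_force: 0.0
```

```bash
python3 - <<'E'
from h import *
w=snap('wrist','w18'); measure(w,313,105)
E
```

```text
rider 91 299 325 54.41 38.71 mid 46.56 y -107.6
rider 92 299 324 54.42 39.29 mid 46.86 y -107.05
rider 93 306 318 50.35 42.78 mid 46.56 y -106.5
rider 94 305 319 50.94 42.19 mid 46.56 y -105.95
rider 95 306 318 50.36 42.78 mid 46.57 y -105.39
rider 96 307 318 49.78 42.77 mid 46.28 y -104.84
rider 97 308 316 49.2 43.94 mid 46.57 y -104.29
rider 98 309 316 48.62 43.94 mid 46.28 y -103.73
rider 99 310 315 48.04 44.53 mid 46.28 y -103.18
rider 100 311 314 47.45 45.11 mid 46.28 y -102.62
rider 101 312 313 46.87 45.7 mid 46.28 y -102.07
ptr 110 312 313 46.88 45.7 mid 46.29 y -97.03
ptr 111 310 314 48.06 45.12 mid 46.59 y -96.46
ptr 112 310 315 48.07 44.53 mid 46.3 y -95.9
ptr 113 309 316 48.66 43.94 mid 46.3 y -95.33
ptr 114 307 318 49.85 42.75 mid 46.3 y -94.77
ptr 115 307 319 49.85 42.16 mid 46.0 y -94.2
ptr 116 305 319 51.04 42.16 mid 46.6 y -93.63
ptr 117 303 320 52.23 41.56 mid 46.9 y -93.07
ptr 118 303 321 52.23 40.97 mid 46.6 y -92.5
ptr 119 303 322 52.24 40.37 mid 46.3 y -91.93
ptr 120 304 322 51.65 40.37 mid 46.01 y -91.35
ptr 121 305 322 51.06 40.37 mid 45.72 y -90.78
ptr 122 305 322 51.07 40.37 mid 45.72 y -90.21
ptr 123 305 321 51.07 40.96 mid 46.02 y -89.63
ptr 124 305 321 51.07 40.95 mid 46.01 y -89.06
ptr 125 305 321 51.08 40.95 mid 46.02 y -88.49
ptr 126 299 326 54.66 37.97 mid 46.32 y -87.91
```

Pointer and rider now agree within about 0.2 mm. I'll back off and make one final overall check.

Emit:
{"api": "servo_tool", "payload": {"commands": [[[0,-5,15,-30,0,0,0],[0,-15,30,-65,0,0,0],[0,-25,50,-100,0,0,0],[0,-30,70,-130,0,0,0],[0,-30,80,-140,0,0,0]]]}}

```text
time_s: 58.1
tcp_pos: [0.5108, -0.3928, 0.2954]
ee_rot: [[0.995, 0.096, 0.006], [0.096, -0.995, -0.004], [0.006, 0.005, -1.0]]
wrist_force: [-0.4, -0.4, 1.2]
gripper_width: 1.003
gripper_force: 0.0
```

Emit:
{"api": "servo_tool", "payload": {"commands": [[[0,0,0,0,0,0,0],[0,0,0,0,0,0,0],[0,0,0,0,0,0,0],[0,0,0,0,0,0,0],[0,0,0,0,0,0,0]]]}}

```text
time_s: 58.6
tcp_pos: [0.5106, -0.3898, 0.2898]
ee_rot: [[0.995, 0.098, -0.001], [0.098, -0.995, 0.001], [-0.001, -0.001, -1.0]]
wrist_force: [0.8, 0.6, -0.3]
gripper_width: 1.003
gripper_force: 0.0
```

```bash
python3 - <<'E'
from h import *
w=snap('wrist','w19'); d=snap('side','d1')
p=np.load('frame.npy')
def F(x,y,z): c,s=np.cos(p[2]),np.sin(p[2]);return (c*x-s*y+p[0],s*x+c*y+p[1],z)
for y in(-.12,0,.12): print(proj(w,F(-.126,y,.066)))
a=cv2.resize(w['pixels'][:300,100:540],(440,300)); b=cv2.resize(d['pixels'][190:430,190:390],None,fx=1.6,fy=1.25)
b=cv2.resize(d['pixels'][190:430,190:390],(250,300))
I=cv2.resize(np.hstack([a,b]),(800,348)); cv2.imwrite('pics/f.png',I[:,:,::-1])
E
```

```text
[423.09015202  44.79220808]
[412.78537798 184.62576663]
[404.25395388 300.39534944]
```

View pics/f.png

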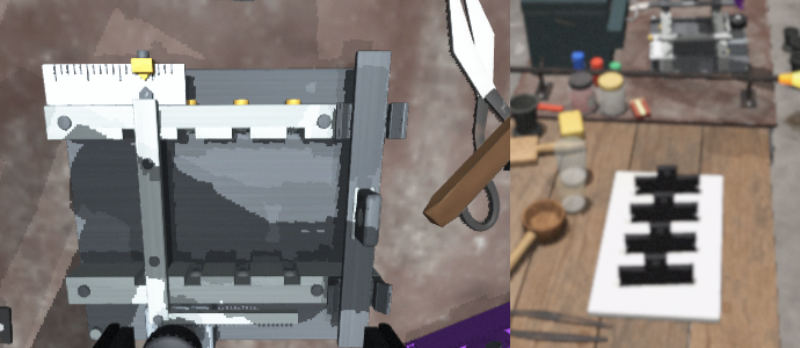

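The bar lies in both saddles, from (372,55) to (352,345), matching its predicted seated pose within 2 px. The four dividers stand clear on the board, and the pointer sits opposite the rider.

```bash
python3 -c "
from station import r
print(r.finish_job())"
```

```text
the job is handed in; nothing more can be done
None
```

I handed the job in: all four dividers stand on the pressing board, the rest bar sits centred in both saddles, and the pointer is opposite the rider's nose within about 0.2 mm by camera; the rider, the tumblers and the purple look-alike were left alone.

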